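Index the tool sled and park the taper tool in its pot

ROBOT

A 6-joint arm with a two-finger parallel gripper is mounted at the origin on a cart in front of the work surface, level with it; the furniture and walls round the work are solid. World frame = base frame: x ahead of the robot, y to its left, z up, the work surface at z = 0. Lengths are in m, angles in rad, forces in N, time in s.
With the tool pointing down it reaches from about 0.375 to 0.9 m from the base axis. Payload 3.1 kg.
Tool frame: the origin (TCP) lies between the finger pads; the fingertips stand 25 mm ahead of it and the grasp point (between the pads) lies 6 mm ahead of it; y points along the fingers, x is the direction in which the jaws open and shut, and the axes are right-handed (so a half turn about y gives the same grasp; the last joint's range is limited). The gripper opens to 87 mm and grips with 3 to 60 N. Pads are 19 mm wide; open, the fingers measure 117 mm over their backs; the gripper's body (75 mm by 190 mm) begins 51 mm behind the grasp point.
Start: joints at [1.054, 0.527, 1.433, -0, 1.181, -0.178], TCP at [0.208, 0.589, 0.248] pointing down, gripper open.
Joint ranges: [-3.08, 3.08], [-0.75, 2.2], [0.22, 2.44], [-1.43, 4.57], [0, 2.65], [-2.85, 2.85]. Speed limits (rad/s): [2.79, 2.79, 3.14, 3.14, 3.14, 3.14].

INTERFACE

Orientations are given as a unit quaternion [x, y, z, w].
In Python, from rig import robot gives the robot as it stands.
- The arm moves only by the tool carry_out, never from a script. Its argument "moves" is a list of rows, each a list of 7 numbers: the opening, from 0 (shut) to 1 (fully open), then the shift along the tool's x, y, z in cm, then the turn, a rotation vector about the tool's x, y, z in rad. In form: [[grip, x, y, z, rx, ry, rz], ...]. A call has 1 to 20 rows; each row is the pose to reach, as a shift and turn from the pose commanded when the call began, along the tool's axes at that moment; what a row does not reach only later rows make up. A row lasts 1/10 s, in which the tool goes at most 50 mm and 8.59 degrees, less where a joint would pass 70% of its speed; a pose out of reach is approached as far as the arm can. A call with a gripper value outside its range is refused whole. The fingers move at their own pace and stop on an object; "force" is the grip in N (left out, the last holds). Time passes only in rows, so rows that repeat a pose let the fingers close. It gives the time, the measured TCP pose, the force and the opening at its end, in the units of the state.
- robot.get_obs(): the state, without advancing time (a new reading comes with each control period).
- robot.camera(name): name is "side" or "top"; returns the picture (384x512x3 uint8, red, green, blue); there is no depth.
- robot.camera_params(name): a dict with "fx", "fy", "cx", "cy" (pixels), "k1" (the pictures are not rectified: a ray, as slopes to the right and down, at radius r is drawn at 1 + k1 r^2 times it, then the intrinsics apply), "extrinsics" (4x4, takes a point from camera to world coordinates). Camera axes: x right, y down, z forward; pixel columns grow to the right and rows downward; lengths in m; the calibration is good to about 2 mm. A picture is of the moment at which its call begins. camera_params takes no time and is no camera call.
- robot.hand_in(): hands the job in, once; it reports no verdict.
The state is a dict: "time": time; "q": joint angles; "joint_velocities": joint speeds; "joint_torque": joint torques, N m; "position": TCP position; "tool_rot": TCP orientation; "ft_force": force on the tool from outside, world axes, zero at the start; "moment": the same for the moment, N m; "grip_width": finger opening in m.
Only numpy, scipy, OpenCV 4.12 (cv2) and the standard library are available. Lean on these libraries where they do the work, as an engineer would, in place of code of your own. Each camera call takes 0.05 s, during which the arm holds its last target.

TASK

Push the tool sled along its rail, away from the robot, just to the next station, where its spring index pin clicks home, without letting it run past that station. Then take the taper-shank tool out of the tilted stand and stand it upright in the steel pot on the sled, taper down and fully home, with the sled still latched. Leave the glue bottle and the amber jar where they are.

Things in the scene. Friction and masses are not known exactly. Their poses are not given: they have to be found in the camera images.
- rail: fixed aluminium rail, 320 x 80 x 34 mm (104 mm over its feet), dark end stops 52 mm high. Origin on the bench under the sled's starting station; +x = travel direction, away from the robot; the rail runs from x = -80 to +240 mm. A notched track is hidden inside: start station at sled travel 0, the next between 65 and 95 mm (differs every time, unmarked), a last one at 165 mm.
- sled (a joint): travel of the sled along rail +x in m, 0 at the start station, limits -0.008 and 0.172. The sled: plywood deck 116 x 90 mm, top 54 mm above the bench, upright wooden push plate at its near end, steel pot. It slides with 2.5 N of friction plus light damping; leaving a notch takes 10 to 13 N. Up to 6 mm from a notch's centre the pin's spring draws the sled to the centre, ahead of the pusher.
- index_pin (a joint): lift of the sled's spring index pin in m: 0 seated in a notch, 0.006 riding between notches. Pushed on past a notch's centre, the force rises again to 10 to 13 N until the pin climbs out some 6 mm on; let go before, the sled springs back. Black knob, 18 mm across, 26 mm behind the sled's centre, top 74 mm above the bench when seated, 80 mm when lifted.
- push_face (a point): centre of the near (rail -x) face of the sled's push plate, 80 mm above the bench, 58 mm behind the sled's centre. The plate is 76 mm wide, 14 mm thick, its top 101 mm above the bench. x, y, z axes as the rail's.
- pot_mouth (a point): centre of the open mouth of the steel pot on the sled, 118 mm above the bench, 22 mm ahead of the sled's centre. The pot is a tapered cup 64 mm high, mouth 35 mm inside and 45 mm outside diameter, bore narrowing to 18 mm, axis vertical.
- pot_seat (a point): point on the pot's axis, 57 mm below the mouth, where the tool's small end lies when it is fully home.
- stand: fixed wooden stand, base 90 x 80 x 12 mm, with two cheeks 57 mm high holding a steel pot like the sled's, tilted 35 degrees from vertical toward the stand's -x (roughly to the robot's left). Origin on the bench, x and y along the base, whose centre is 10 mm ahead (+x) of the origin.
- taper_tool: loose steel taper-shank tool, 118 mm long, 0.35 kg, starting in the stand's tilted pot, head up. Origin at the centre of the small end of the taper, +z along its axis to the head: taper 19 mm across at the small end and 36 mm at 60 mm, collar 42 mm across from 60 to 68 mm, cylindrical head 28 mm across from 68 to 118 mm. When home, its collar stands about 3 mm above the pot's mouth.
- tool_head (a point): point on the tool's axis in the middle of its head, 97 mm from the small end: the place to grip.
- glue_bottle: bystander: white glue bottle, 46 mm across, 101 mm high, origin under its centre
- amber_jar: bystander: amber jar with black lid, 46 mm across, 59 mm high, origin under its centre

How it is judged:
On the way, in this order (a step that is already met when the one before it is completed fails the run):
1. the sled is latched at the next station, the tool still in its stand (value of joint sled between 0.06 and 0.1 m and value of joint index_pin below 0.002 m and velocity of joint sled below 0.005 m/s and horizontal distance between taper_tool and stand below 0.06 m), for 0.3 s.
2. the tool is lifted clear of the stand (distance between taper_tool and stand above 0.13 m), for 0.1 s.
3. the tool stands home in the sled's pot (distance between taper_tool and pot_seat below 0.004 m and angle between taper_tool's own z axis and vertical below 0.07 rad), for 0.2 s.
At the end, for the whole second after the job is handed in: The sled is at the next station (60 to 100 mm of travel) with its index pin seated (lifted less than 2 mm); the tool stands in the sled's pot, its small end within 4 mm of the seat and its axis within 4 degrees of vertical, at rest (all of step 3 and value of joint sled between 0.06 and 0.1 m and value of joint index_pin below 0.002 m and linear speed of taper_tool below 0.01 m/s); the robot touches nothing.
It fails at once if the sled runs past the next station (more than 115 mm of travel) (value of joint sled above 0.115 m).
It fails at once if the glue bottle or amber jar is moved more than 30 mm (distance of any of glue_bottle, amber_jar from where it was at the start of the episode above 0.03 m).
It also fails if it takes over 56 s, if anything falls off the work surface, if the arm or the gripper's body presses on something with over 40 N, if the wrist force passes 120 N, or if a joint passes its speed limit or range.

## Working session

There is one attempt and no reset: what is moved stays moved. The work goes in short steps, Python scripts to look and compute and a tool call to move; the robot and the scene stay as the last step left them, time stands still between calls to the robot, and variables do not carry over. Pictures are saved under pics/ and viewed, and the job is handed in when it is done.

Besides the shell and the picture viewer there is one more tool, called after "Call:" as name([rows], argument=value, ...), one row to a line, values as JSON. carry_out: Moves the arm, as the interface text tells. Its arguments: {"type":"object","properties":{"moves":{"type":"array"},"force":{"type":"number"}},"required":["moves"]}

```bash
mkdir -p pics; ls; python3 - <<'E'
from rig import robot
import cv2,numpy as np
for n in("side","top"):
    im=robot.camera(n);cv2.imwrite(f"pics/{n}0.png",im[:,:,::-1]);p=robot.camera_params(n)
    print(n,{k:np.round(v,4).tolist() for k,v in p.items()})
print(robot.get_obs())
E
```

```text
pics
side {'fx': 353.5137, 'fy': 353.5137, 'cx': 263.0869, 'cy': 193.8564, 'k1': -0.1016, 'extrinsics': [[0.9057, -0.226, 0.3586, 0.0184], [-0.4237, -0.4581, 0.7814, -1.0202], [-0.0124, -0.8597, -0.5107, 0.6816], [0.0, 0.0, 0.0, 1.0]]}
top {'fx': 423.4561, 'fy': 423.4561, 'cx': 256.5975, 'cy': 194.2153, 'k1': -0.0323, 'extrinsics': [[-0.0305, -0.9718, 0.2337, 0.1709], [-0.9995, 0.0312, -0.0006, -0.1169], [-0.0067, -0.2336, -0.9723, 1.2929], [0.0, 0.0, 0.0, 1.0]]}
{'time': 0.1, 'q': array([ 1.05353738e+00,  5.28409191e-01,  1.43379000e+00, -1.70703673e-05,
        1.18141848e+00, -1.78524482e-01]), 'joint_velocities': array([-0.000555  , -0.00157864, -0.0033348 ,  0.00066346,  0.00034667,
        0.00119349]), 'joint_torque': array([ 4.78058464e-04, -4.40987098e+01, -1.77151716e+01,  6.35814015e-02,
        5.33523923e-02, -4.54288306e-05]), 'position': array([0.20735963, 0.58893477, 0.2466423 ]), 'tool_rot': array([ 0.57743192,  0.40792199, -0.40921429, -0.57681513]), 'ft_force': array([ 0.19334704, -0.24378728, -0.34265313]), 'moment': array([-0.05912241, -0.02326817,  0.04418846]), 'grip_width': 0.08689932864643658}
```

View pics/side0.png

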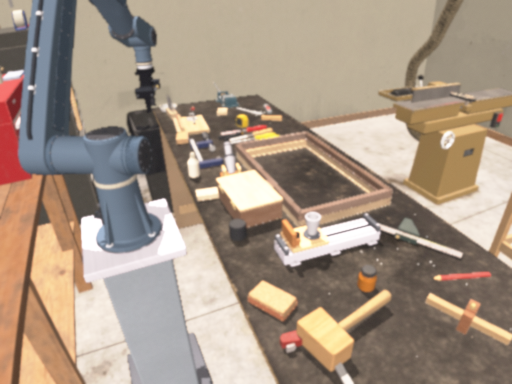

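View pics/top0.png

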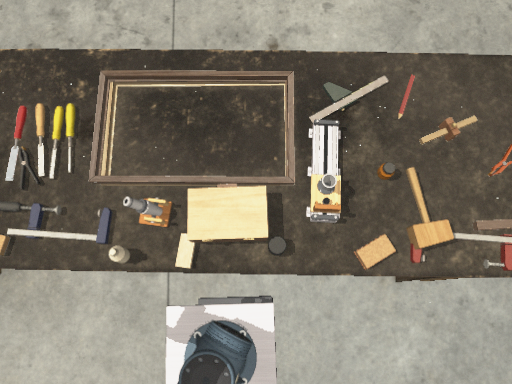

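```bash
python3 - <<'E'
from rig import robot
from scipy.spatial.transform import Rotation as R
print(R.from_quat(robot.get_obs()['tool_rot']).as_matrix().round(3))
E
```

```text
[[ 0.332 -0.001 -0.943]
 [ 0.943 -0.002  0.332]
 [-0.002 -1.     0.   ]]
```

```bash
cat > h.py <<'E'
from rig import robot
import cv2,numpy as np
from scipy.spatial.transform import Rotation as R
from scipy.optimize import least_squares
P={n:robot.camera_params(n) for n in("side","top")}
def proj(n,X):
    p=P[n];E=np.array(p["extrinsics"]);X=np.atleast_2d(X)
    c=(X-E[:3,3])@E[:3,:3];s=c[:,:2]/c[:,2:]
    r2=(s**2).sum(1,keepdims=True);s=s*(1+p["k1"]*r2)
    return s*[p["fx"],p["fy"]]+[p["cx"],p["cy"]]
def ray(n,uv):
    p=P[n];E=np.array(p["extrinsics"]);K=np.array([[p["fx"],0,p["cx"]],[0,p["fy"],p["cy"]],[0,0,1]])
    d=((np.array(uv,float)-[p["cx"],p["cy"]])/[p["fx"],p["fy"]]);s=d.copy()
    for _ in range(20): s=d/(1+p["k1"]*(s@s))
    return E[:3,3],E[:3,:3]@np.array([s[0],s[1],1])
def atz(n,uv,z):
    o,d=ray(n,uv);return o+d*(z-o[2])/d[2]
def crop(n,name,x0,y0,x1,y1,k,im=None):
    im=robot.camera(n) if im is None else im
    cv2.imwrite(name,cv2.resize(im[y0:y1,x0:x1,::-1],None,fx=k,fy=k,interpolation=cv2.INTER_CUBIC))
    return im
E
python3 - <<'E'
from h import *
for n in P: print(n,proj(n,[[.208,.589,.248],[0,0,0]]).round())
for n,b in(("side",[(170,170,290,250,6),(265,200,395,300,6)]),("top",[(100,185,200,270,7),(295,110,405,230,5)])):
    im=cv2.imread(f"pics/{n}0.png")[:,:,::-1]
    for i,(x0,y0,x1,y1,k) in enumerate(b): crop(n,f"pics/{n}0_{i}.png",x0,y0,x1,y1,k,im)
E
```

```text
side [[150. 102.]
 [129. 231.]]
top [[-28. 288.]
 [221. 358.]]
```

View pics/side0_0.png

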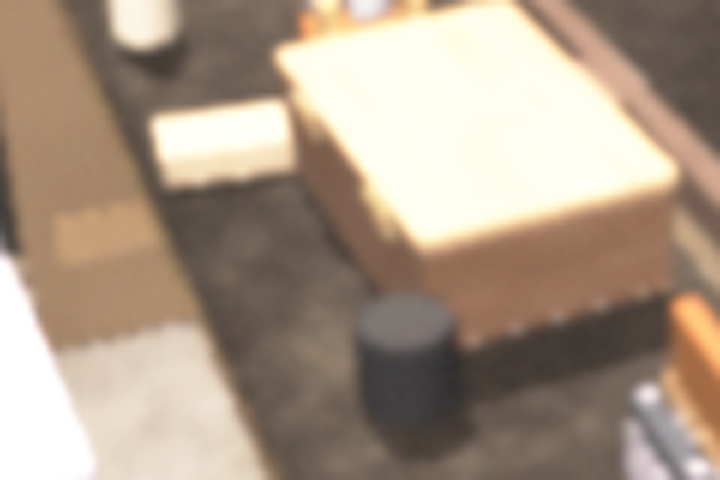

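View pics/side0_1.png

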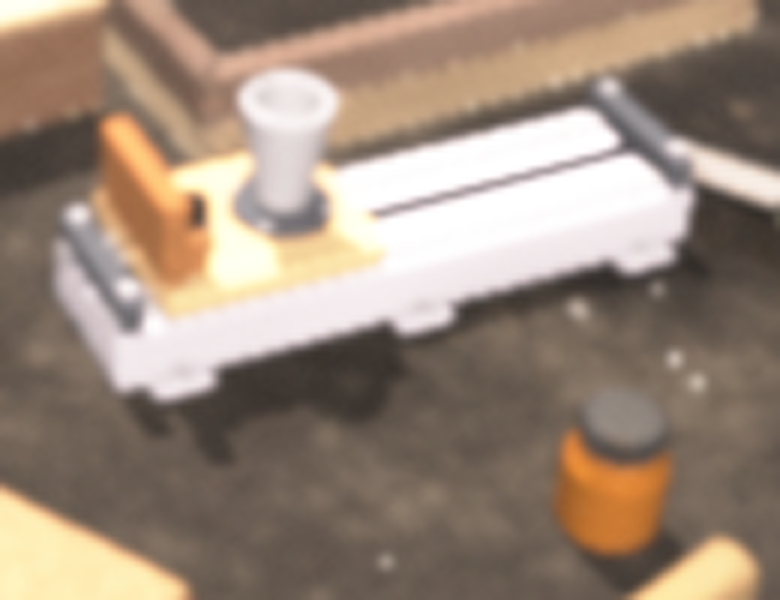

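View pics/top0_0.png

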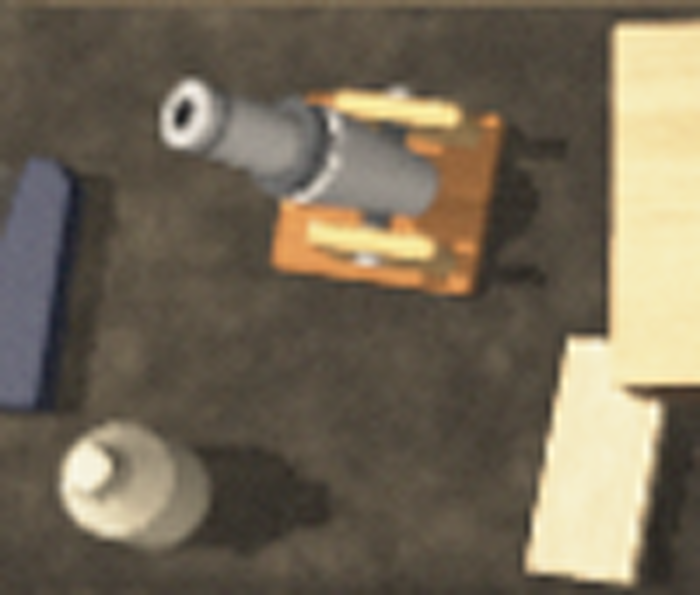

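View pics/top0_1.png

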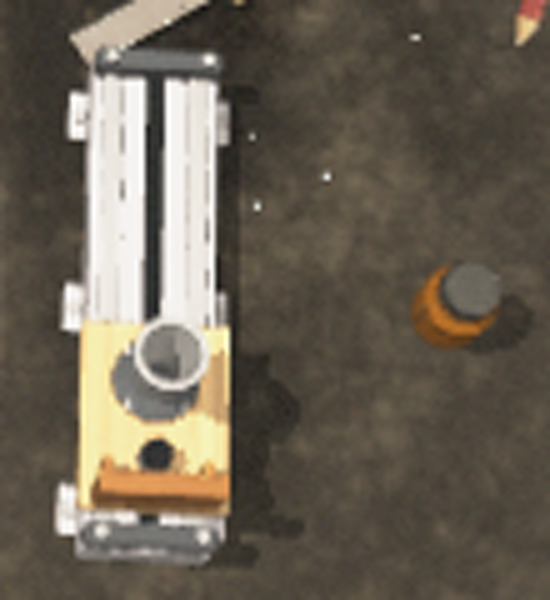

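```bash
python3 - <<'E'
from h import *
im=cv2.imread("pics/side0.png")[:,:,::-1]
crop("side","pics/side0_2.png",170,125,270,195,7,im)
E
```

```text
(no output)
```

View pics/side0_2.png

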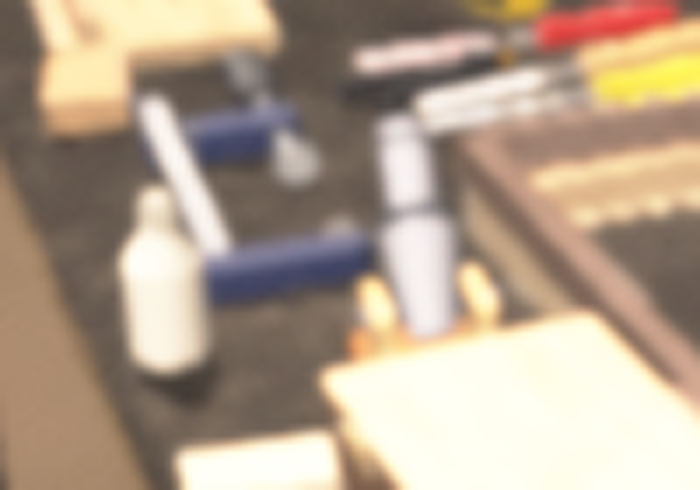

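```bash
cat > fit.py <<'E'
from h import *
def px(d,k,ox,oy): return (np.array(d,float)+.5)/k-.5+[ox,oy]
T=lambda d:px(d,5,295,110); S=lambda d:px(d,6,265,200)
# rail
obs=[("top",T((172,355)),(.022,0,.118)),("top",T((82,322)),(.058,.045,.054)),("top",T((231,322)),(.058,-.045,.054)),
("top",T((77,508)),(-.058,.045,.054)),("top",T((230,513)),(-.058,-.045,.054)),
("side",S((288,98)),(.022,0,.118)),("side",S((383,252)),(.058,-.045,.054)),("side",S((160,308)),(-.058,-.045,.054)),
("side",S((122,392)),(-.08,-.04,0.004)),("side",S((690,208)),(.24,-.04,.034)),]
def W(p,X): c,s=np.cos(p[2]),np.sin(p[2]);X=np.atleast_2d(X);return np.c_[p[0]+c*X[:,0]-s*X[:,1],p[1]+s*X[:,0]+c*X[:,1],X[:,2]]
def res(p): return np.concatenate([(proj(n,W(p,X))[0]-u) for n,u,X in obs])
r=least_squares(res,[.4,-.3,0],loss="soft_l1");rail=r.x
if __name__=="__main__": print("rail",rail.round(4));print(res(rail).reshape(-1,2).round(1).tolist())
T2=lambda d:px(d,7,100,185);S2=lambda d:px(d,7,170,125)
a=np.radians(35);ax=np.array([-np.sin(a),0,np.cos(a)])
# tool pts: (cam,uv,dist along axis) ; base corners
o2=[("top",T2((187,115)),.118),("top",T2((317,155)),.068),("side",S2((398,122)),.118),("side",S2((413,209)),.068)]
b2=[("top",T2((503,115)),(.055,-.0+.04,.012)),("top",T2((473,292)),(.055,-.04,.012)),("top",T2((274,266)),(-.035,-.04,.012))]
b2=[(n,u,X) for n,u,X in b2]
def res2(p):
    # stand x roughly to robot's right => yaw ~ -90deg ; p: x,y,yaw,sx,sz
    o=[proj(n,W(p,[p[3]+ax[0]*d,0,p[4]+ax[2]*d]))[0]-u for n,u,d in o2]
    return np.concatenate(o+[proj(n,W(p,X))[0]-u for n,u,X in b2])
r2=least_squares(res2,[.43,.24,-1.57,.03,.03],loss="soft_l1");st=r2.x
tool0=W(st,[st[3],0,st[4]])[0];taxis=W([0,0,st[2]],ax)[0]
jar=np.r_[0,0,0]
if __name__=="__main__":
    print("stand",st.round(4));print(res2(st).reshape(-1,2).round(1).tolist())
    print("tool origin",tool0.round(4),"axis",taxis.round(4),"head",(tool0+.097*taxis).round(4))
    print("jar",atz("top",T((472,290)),.059),"glue",atz("top",T2((93,467)),.101))
    for n,boxes in(("top",[(100,185,200,270,7),(295,110,405,230,5)]),("side",[(170,125,270,195,7),(265,200,395,300,6)])):
        im=cv2.imread(f"pics/{n}0.png")
        for i,(x0,y0,x1,y1,k) in enumerate(boxes):
            c=cv2.resize(im[y0:y1,x0:x1],None,fx=k,fy=k,interpolation=cv2.INTER_CUBIC)
            def poly(X,col=(0,0,255),cl=True):
                q=(proj(n,X)-[x0,y0]+.5)*k-.5
                cv2.polylines(c,[q.round().astype(int)],cl,col,1,cv2.LINE_AA)
            R4=lambda x0,x1,w,z:[(x0,-w,z),(x1,-w,z),(x1,w,z),(x0,w,z)]
            th=np.linspace(0,2*np.pi,40)
            if i==0:
                poly(W(st,R4(-.035,.055,.04,.012)));poly(W(st,R4(-.035,.055,.04,0)),(0,255,0))
                e1=np.array([np.cos(a),0,np.sin(a)]);e2=np.array([0,1,0])
                for d,rr in((0,.0095),(.06,.021),(.068,.021),(.068,.014),(.118,.014)):
                    poly(W(st,[np.array([st[3],0,st[4]])+ax*d+rr*(np.cos(t)*e1+np.sin(t)*e2) for t in th]))
            else:
                poly(W(rail,R4(-.08,.24,.04,.034)));poly(W(rail,R4(-.058,.058,.045,.054)));poly(W(rail,R4(-.058,-.044,.038,.101)),(0,255,0))
                poly(W(rail,[(.022+.0225*np.cos(t),.0225*np.sin(t),.118) for t in th]))
                poly(W(rail,[(-.026+.009*np.cos(t),.009*np.sin(t),.074) for t in th]),(255,0,0))
            cv2.imwrite(f"pics/ov_{n}{i}.png",c)
E
python3 fit.py
```

```text
rail [ 0.4653 -0.3265 -0.0875]
[[0.5, -0.1], [0.6, -0.1], [0.3, 1.4], [0.5, 0.0], [0.1, 0.7], [-0.5, -0.2], [0.8, -1.6], [0.8, -1.5], [-1.3, -1.0], [0.3, -3.6]]
stand [ 0.434   0.2076 -1.7199  0.0334  0.0432]
[[2.4, 0.3], [-2.3, -1.2], [0.1, 0.2], [-0.0, -0.1], [0.1, 0.1], [0.1, 0.1], [-0.2, 0.4]]
tool origin [0.4291 0.1746 0.0432] axis [0.0852 0.5672 0.8192] head [0.4374 0.2296 0.1227]
jar [ 0.53794877 -0.52333508  0.059     ] glue [0.3048702  0.29289413 0.101     ]
```

View pics/ov_top0.png

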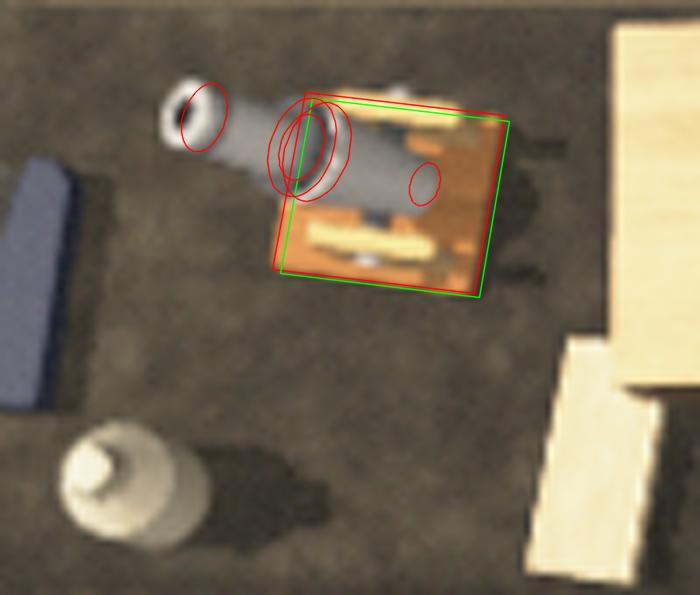

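View pics/ov_side0.png

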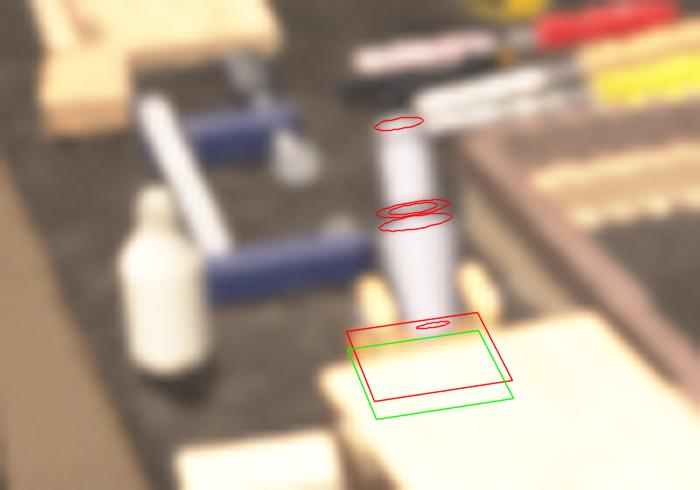

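View pics/ov_top1.png

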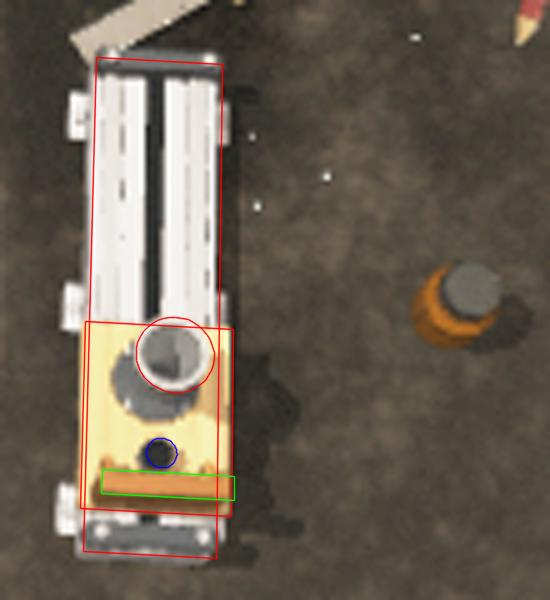

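View pics/ov_side1.png

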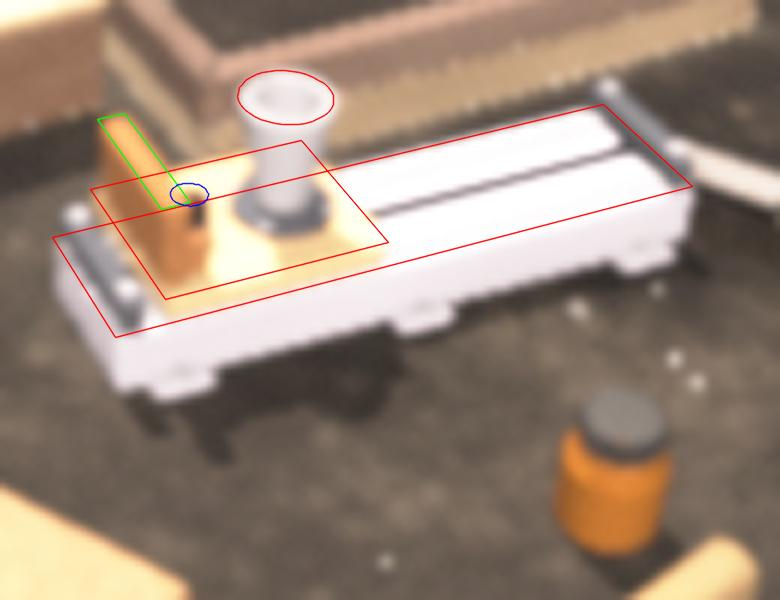

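```bash
python3 - <<'E'
s=open('fit.py').read()
s=s.replace('("top",T2((317,155)),.068)','("top",T2((306,150)),.06)').replace('("side",S2((413,209)),.068)','("side",S2((414,204)),.06)').replace('S2((398,122))','S2((400,124))')
i=s.index('("side",S((383,252))');j=s.index(']\ndef W')
s=s[:i]+'("side",S((640,157)),(.24,0,.044)),'+s[j:]
open('fit.py','w').write(s)
E
python3 fit.py
```

```text
rail [ 0.466  -0.3257 -0.0775]
[[0.1, -0.3], [0.1, -0.2], [-0.1, 1.1], [0.4, -0.0], [0.0, 0.3], [-0.5, -0.5], [1.1, -5.4]]
stand [ 0.4344  0.2075 -1.7216  0.0283  0.0451]
[[0.4, -0.2], [-0.4, -0.3], [-0.4, -1.0], [-0.0, 1.6], [0.1, -0.0], [0.1, -0.0], [-0.2, 0.2]]
tool origin [0.4302 0.1795 0.0451] axis [0.0862 0.5671 0.8192] head [0.4385 0.2345 0.1245]
jar [ 0.53794877 -0.52333508  0.059     ] glue [0.3048702  0.29289413 0.101     ]
```

View pics/ov_top0.png

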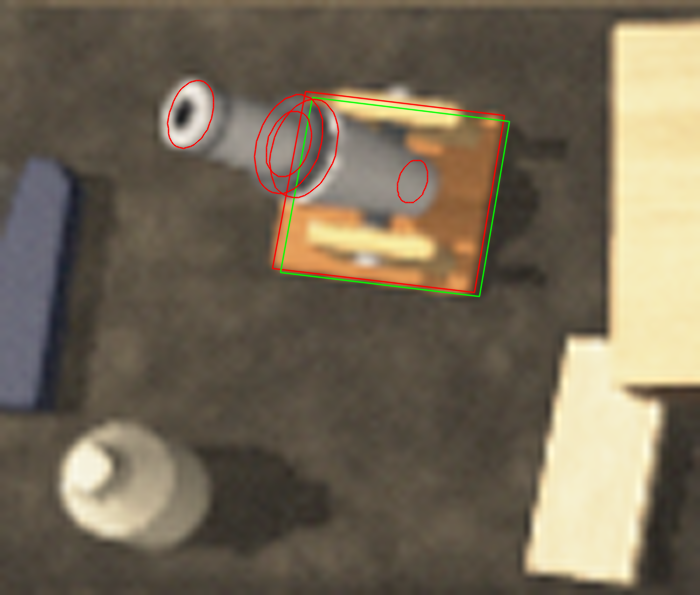

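View pics/ov_side0.png

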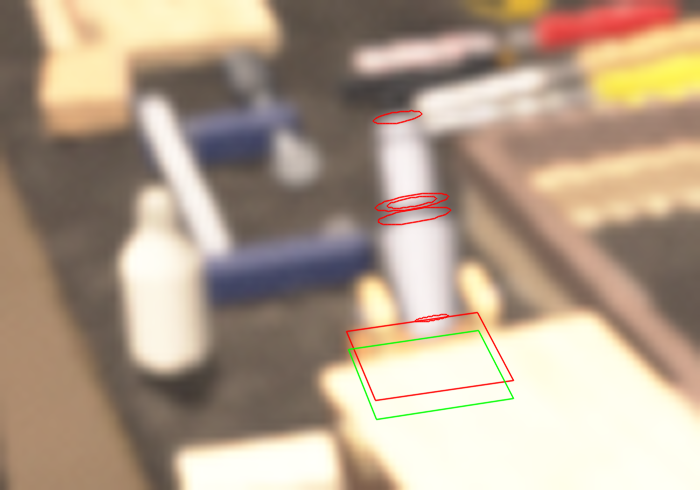

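View pics/ov_side1.png

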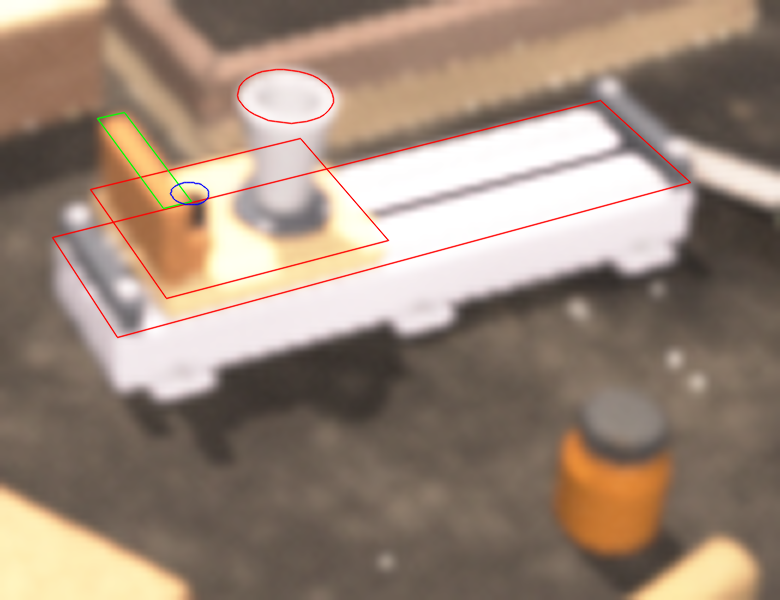

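View pics/ov_top1.png

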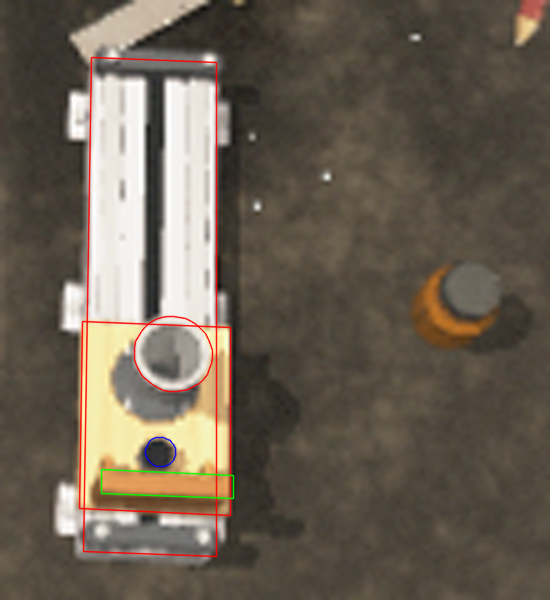

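```bash
cat >> h.py <<'E'
def pose(x,ydir):
    y=np.array(ydir,float);y/=np.linalg.norm(y);x=np.array(x,float);x-=y*(x@y);x/=np.linalg.norm(x)
    return R.from_matrix(np.c_[x,y,np.cross(x,y)])
def plan(*targets):
    o=robot.get_obs();R0=R.from_quat(o["tool_rot"]);p0=o["position"]
    print("t",round(o["time"],2),"pos",p0.round(4),"q",o["q"].round(2),"F",o["ft_force"].round(1),"w",round(o["grip_width"],4))
    pp,pr=p0,R0
    for p,r in targets:
        r=R0 if r is None else r
        p=np.array(p)
        n=max(np.linalg.norm(p-pp)/.05,np.degrees((pr.inv()*r).magnitude())/8.59)
        print((R0.inv().apply(p-p0)*100).round(2).tolist(),(R0.inv()*r).as_rotvec().round(3).tolist(),"rows",round(n,1));pp,pr=p,r
E
python3 - <<'E'
from h import *
yaw=-.083;xr=np.array([np.cos(yaw),np.sin(yaw),0]);yr=np.array([-np.sin(yaw),np.cos(yaw),0])
o=np.array([.4657,-.326,0]); q=pose(yr,[0,0,-1])
pre=o-xr*(.058+.03)
plan(([.5,.1,.28],None),(pre+[0,0,.28],q),(pre+[0,0,.097],q))
E
```

```text
t 0.1 pos [0.2074 0.5889 0.2466] q [ 1.05  0.53  1.43 -0.    1.18 -0.18] F [ 0.2 -0.2 -0.3] w 0.0869
[-36.4, -3.28, -43.85] [0.0, 0.0, 0.0] rows 11.4
[-79.94, -3.19, -46.25] [-0.001, -0.256, -0.002] rows 8.7
[-79.91, 15.11, -46.26] [-0.001, -0.256, -0.002] rows 3.7
```

Call:
carry_out([
  [0,-36.4,-3.3,-43.8,0,0,0],
  [0,-36.4,-3.3,-43.8,0,0,0],
  [0,-36.4,-3.3,-43.8,0,0,0],
  [0,-36.4,-3.3,-43.8,0,0,0],
  [0,-36.4,-3.3,-43.8,0,0,0],
  [0,-36.4,-3.3,-43.8,0,0,0],
  [0,-36.4,-3.3,-43.8,0,0,0],
  [0,-36.4,-3.3,-43.8,0,0,0],
  [0,-36.4,-3.3,-43.8,0,0,0],
  [0,-36.4,-3.3,-43.8,0,0,0],
  [0,-36.4,-3.3,-43.8,0,0,0],
  [0,-79.9,-3.2,-46.2,0,-0.256,0],
  [0,-79.9,-3.2,-46.2,0,-0.256,0],
  [0,-79.9,-3.2,-46.2,0,-0.256,0],
  [0,-79.9,-3.2,-46.2,0,-0.256,0],
  [0,-79.9,-3.2,-46.2,0,-0.256,0],
  [0,-79.9,-3.2,-46.2,0,-0.256,0],
  [0,-79.9,-3.2,-46.2,0,-0.256,0],
  [0,-79.9,-3.2,-46.2,0,-0.256,0],
  [0,-79.9,-3.2,-46.2,0,-0.256,0],
])

```text
time: 2.1
position: [0.3789, -0.311, 0.2794]
tool_rot: [-0.52, -0.479, 0.479, 0.521]
ft_force: [1.9, -0.0, 0.8]
grip_width: 0.0001
```

```bash
cat > pl1.py <<'E'
from h import *
yaw=-.083;xr=np.array([np.cos(yaw),np.sin(yaw),0]);yr=np.array([-np.sin(yaw),np.cos(yaw),0])
o=np.array([.4657,-.326,0]); q=pose(yr,[0,0,-1])
pre=o-xr*(.058+.03)
plan((pre+[0,0,.28],q),(pre+[0,0,.097],q))
E
python3 pl1.py
```

```text
t 2.1 pos [ 0.3789 -0.311   0.2794] q [-0.92  0.3   1.72  0.    1.11 -2.4 ] F [ 1.9 -0.   0.8] w 0.0001
[-0.78, -0.06, 0.03] [-0.0, -0.0, 0.001] rows 0.2
[-0.79, 18.24, 0.03] [-0.0, -0.0, 0.001] rows 3.7
```

Call:
carry_out([
  [0,-0.8,9,0,0,0,0],
  [0,-0.8,18,0,0,0,0],
  [0,-0.8,18.2,0,0,0,0],
  [0,-0.8,18.2,0,0,0,0],
  [0,-0.8,18.2,0,0,0,0],
  [0,-0.8,18.2,0,0,0,0],
])

```text
time: 2.7
position: [0.3793, -0.3172, 0.0975]
tool_rot: [-0.52, -0.479, 0.479, 0.521]
ft_force: [-0.7, -0.2, -0.1]
grip_width: 0.0004
```

```bash
cat > look.py <<'E'
import sys
from h import *
n=sys.argv[1]
i1=crop("top",f"pics/{n}_t.png",290,100,410,240,4)
i2=crop("side",f"pics/{n}_s.png",255,170,405,300,4)
E
cat > st.py <<'E'
from h import *
o=robot.get_obs();yaw=-.083;xr=np.array([np.cos(yaw),np.sin(yaw),0])
print("t",round(o["time"],2),"pos",o["position"].round(4),"railx",round((o["position"]-[.4657,-.326,0])@xr,4),"F",o["ft_force"].round(2),"Frail",round(o["ft_force"]@xr,2),"w",round(o["grip_width"],4))
E
python3 st.py; python3 look.py a; python3 pl1.py
```

```text
t 2.7 pos [ 0.3793 -0.3172  0.0975] railx -0.0868 F [-0.74 -0.21 -0.08] Frail -0.72 w 0.0004
t 2.8 pos [ 0.3803 -0.3183  0.0992] q [-0.92  0.6   1.88 -0.    0.66 -2.41] F [-0.7  0.1  0.2] w 0.0004
[-0.11, -18.08, 0.18] [0.002, 0.0, -0.003] rows 3.6
[-0.06, 0.22, 0.22] [0.002, 0.0, -0.003] rows 3.7
```

View pics/a_t.png

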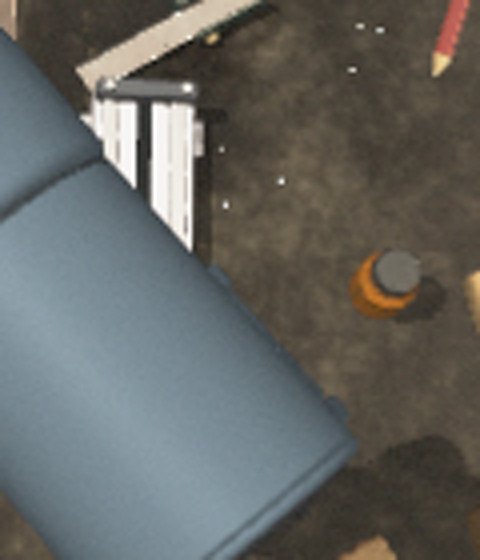

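View pics/a_s.png

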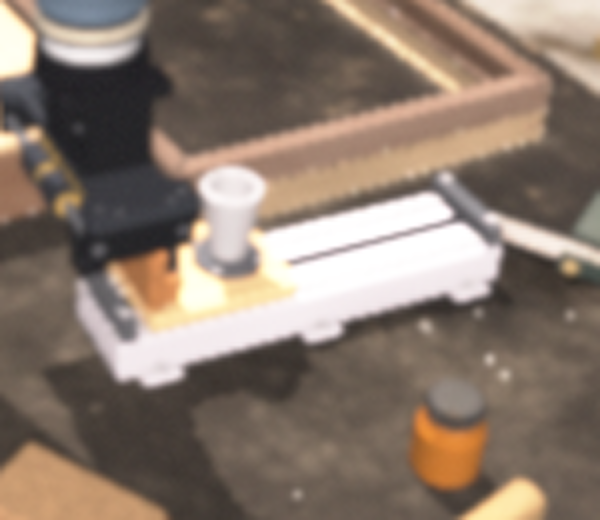

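Call:
carry_out([
  [0,0,0.2,-0.4,0,0,0],
  [0,0,0.2,-0.8,0,0,0],
  [0,0,0.2,-1.1,0,0,0],
  [0,0,0.2,-1.1,0,0,0],
])

```text
time: 3.2
position: [0.3912, -0.3186, 0.0962]
tool_rot: [0.521, 0.479, -0.479, -0.519]
ft_force: [-0.3, -0.2, -0.2]
grip_width: 0.0006
```

```bash
python3 st.py
```

```text
t 3.2 pos [ 0.3912 -0.3186  0.0962] railx -0.0749 F [-0.31 -0.19 -0.16] Frail -0.3 w 0.0006
```

Call:
carry_out([
  [0,0,0,-0.3,0,0,0],
  [0,0,0,-0.6,0,0,0],
])

```text
time: 3.4
position: [0.3964, -0.3186, 0.0956]
tool_rot: [-0.52, -0.479, 0.479, 0.52]
ft_force: [0.6, -0.7, 0.4]
grip_width: 0.0003
```

```bash
python3 st.py
```

```text
t 3.4 pos [ 0.3964 -0.3186  0.0956] railx -0.0696 F [ 0.58 -0.72  0.4 ] Frail 0.64 w 0.0003
```

Call:
carry_out([
  [0,0,0,-0.3,0,0,0],
])

```text
time: 3.5
position: [0.3977, -0.3187, 0.0956]
tool_rot: [-0.518, -0.479, 0.48, 0.521]
ft_force: [-13.1, -4.2, 5.9]
grip_width: 0.0005
```

```bash
python3 st.py
```

```text
t 3.5 pos [ 0.3977 -0.3187  0.0956] railx -0.0683 F [-13.08  -4.17   5.95] Frail -12.69 w 0.0005
```

Call:
carry_out([
  [0,0,0,-0.2,0,0,0],
  [0,0,0,-0.4,0,0,0],
])

```text
time: 3.7
position: [0.3994, -0.3188, 0.0956]
tool_rot: [-0.517, -0.478, 0.481, 0.522]
ft_force: [-15.8, -5.2, 7.6]
grip_width: 0.0003
```

```bash
python3 st.py
```

```text
t 3.7 pos [ 0.3994 -0.3188  0.0956] railx -0.0666 F [-15.79  -5.2    7.58] Frail -15.3 w 0.0003
```

Call:
carry_out([
  [0,0,0,-0.2,0,0,0],
  [0,0,0,-0.4,0,0,0],
])

```text
time: 3.9
position: [0.4024, -0.3191, 0.0956]
tool_rot: [-0.516, -0.478, 0.482, 0.523]
ft_force: [-17.5, -5.4, 8.6]
grip_width: 0.0003
```

```bash
python3 st.py
```

```text
t 3.9 pos [ 0.4024 -0.3191  0.0956] railx -0.0637 F [-17.46  -5.36   8.62] Frail -16.95 w 0.0003
```

Call:
carry_out([
  [0,0,0,-0.2,0,0,0],
  [0,0,0,-0.4,0,0,0],
])

```text
time: 4.1
position: [0.409, -0.3197, 0.0956]
tool_rot: [-0.519, -0.478, 0.48, 0.522]
ft_force: [-5.7, -1.1, 3.2]
grip_width: 0.0002
```

```bash
python3 st.py
```

```text
t 4.1 pos [ 0.409  -0.3197  0.0956] railx -0.0571 F [-5.66 -1.07  3.16] Frail -5.55 w 0.0002
```

Call:
carry_out([
  [0,0,0,-0.6,0,0,0],
  [0,0,0,-1.4,0,0,0],
  [0,0,0,-2.2,0,0,0],
  [0,0,0,-3.0,0,0,0],
  [0,0,0,-3.5,0,0,0],
  [0,0,0,-3.8,0,0,0],
  [0,0,0,-4.0,0,0,0],
])

```text
time: 4.8
position: [0.4497, -0.323, 0.0955]
tool_rot: [-0.519, -0.478, 0.48, 0.521]
ft_force: [-5.0, -1.5, 4.0]
grip_width: 0.0003
```

```bash
python3 st.py
```

```text
t 4.8 pos [ 0.4497 -0.323   0.0955] railx -0.0162 F [-4.96 -1.48  4.01] Frail -4.82 w 0.0003
```

Call:
carry_out([
  [0,0,0,-0.2,0,0,0],
  [0,0,0,-0.4,0,0,0],
])

```text
time: 5.0
position: [0.4536, -0.3234, 0.0955]
tool_rot: [-0.519, -0.478, 0.48, 0.521]
ft_force: [-5.0, -1.3, 4.1]
grip_width: 0.0002
```

```bash
python3 st.py
```

```text
t 5.0 pos [ 0.4536 -0.3234  0.0955] railx -0.0123 F [-4.98 -1.28  4.11] Frail -4.85 w 0.0002
```

Call:
carry_out([
  [0,0,0,-0.2,0,0,0],
  [0,0,0,-0.4,0,0,0],
])

```text
time: 5.2
position: [0.4576, -0.3237, 0.0955]
tool_rot: [-0.519, -0.478, 0.48, 0.521]
ft_force: [-4.3, -1.1, 3.6]
grip_width: 0.0005
```

```bash
python3 st.py
```

```text
t 5.2 pos [ 0.4576 -0.3237  0.0955] railx -0.0083 F [-4.27 -1.08  3.59] Frail -4.16 w 0.0005
```

Call:
carry_out([
  [0,0,0,-0.2,0,0,0],
])

```text
time: 5.3
position: [0.4596, -0.3239, 0.0955]
tool_rot: [-0.519, -0.478, 0.48, 0.521]
ft_force: [-4.8, -0.1, 2.9]
grip_width: 0.0005
```

Call:
carry_out([
  [0,0,0,-0.2,0,0,0],
])

```text
time: 5.4
position: [0.462, -0.3241, 0.0955]
tool_rot: [-0.519, -0.479, 0.479, 0.521]
ft_force: [-4.1, -0.5, 3.0]
grip_width: 0.0005
```

Call:
carry_out([
  [0,0,0,-0.2,0,0,0],
])

```text
time: 5.5
position: [0.465, -0.3244, 0.0955]
tool_rot: [-0.52, -0.479, 0.479, 0.52]
ft_force: [0.2, 0.0, 0.2]
grip_width: 0.0005
```

Call:
carry_out([
  [0,0,0,0.5,0,0,0],
  [0,0,0,2.5,0,0,0],
  [0,0,-1,3.5,0,0,0],
  [0,0,-6,3.5,0,0,0],
  [0,0,-11,3.5,0,0,0],
  [0,0,-16,3.5,0,0,0],
  [0,0,-19,3.5,0,0,0],
  [0,0,-19,3.5,0,0,0],
])

```text
time: 6.3
position: [0.4324, -0.3235, 0.2916]
tool_rot: [0.525, 0.479, -0.479, -0.516]
ft_force: [0.9, -0.1, 0.3]
grip_width: -0.0
```

```bash
python3 look.py b; python3 st.py;  python3 - <<'E'
from h import *
ax=np.array([.0862,.5671,.8192]);ax/=np.linalg.norm(ax)
head=np.array([.4385,.234,.1235]); sy=[.9887,-.150,0]
q=pose(sy,-ax)
g=head+.006*ax
plan(([.45,-.05,.30],None),(g+.12*ax,q),(g,q))
print(q.as_matrix())
E
```

```text
t 6.4 pos [ 0.4302 -0.3213  0.2865] railx -0.0358 F [ 0.07  0.19 -0.26] Frail 0.06 w 0.0001
t 6.4 pos [ 0.4302 -0.3213  0.2865] q [-0.85  0.36  1.61  0.    1.17 -2.34] F [ 0.1  0.2 -0.3] w 0.0001
[27.2, -1.38, 0.27] [0.0, 0.0, 0.0] rows 5.4
[62.63, 5.9, 3.29] [-0.464, 1.582, 0.499] rows 11.5
[55.77, 15.74, 3.77] [-0.464, 1.582, 0.499] rows 2.4
[[ 9.88672453e-01 -8.61947643e-02  1.22870837e-01]
 [-1.50089182e-01 -5.67065555e-01  8.09882642e-01]
 [-1.31824209e-04 -8.19150242e-01 -5.73578995e-01]]
```

View pics/b_t.png

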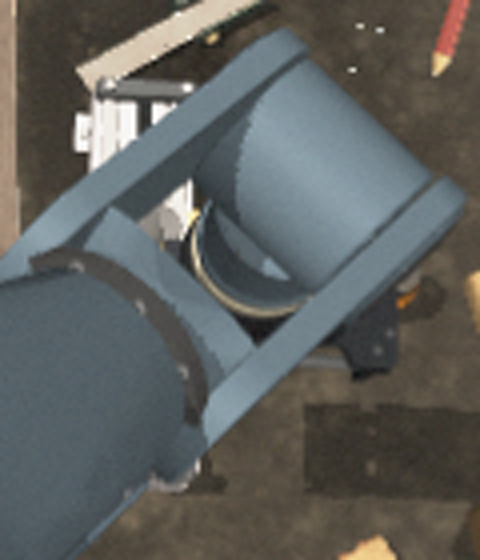

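View pics/b_s.png

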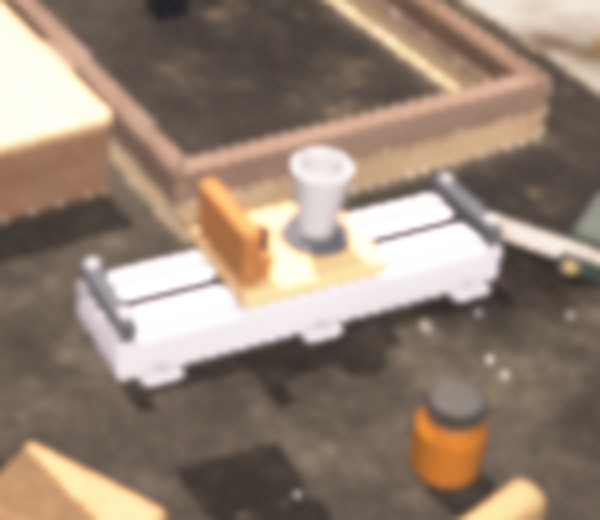

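Call:
carry_out([
  [1,27.2,-1.4,0.3,-0.464,1.582,0.499],
  [1,27.2,-1.4,0.3,-0.464,1.582,0.499],
  [1,27.2,-1.4,0.3,-0.464,1.582,0.499],
  [1,27.2,-1.4,0.3,-0.464,1.582,0.499],
  [1,27.2,-1.4,0.3,-0.464,1.582,0.499],
  [1,62.6,5.9,3.3,-0.464,1.582,0.499],
  [1,62.6,5.9,3.3,-0.464,1.582,0.499],
  [1,62.6,5.9,3.3,-0.464,1.582,0.499],
  [1,62.6,5.9,3.3,-0.464,1.582,0.499],
  [1,62.6,5.9,3.3,-0.464,1.582,0.499],
  [1,62.6,5.9,3.3,-0.464,1.582,0.499],
  [1,62.6,5.9,3.3,-0.464,1.582,0.499],
  [1,62.6,5.9,3.3,-0.464,1.582,0.499],
  [1,62.6,5.9,3.3,-0.464,1.582,0.499],
  [1,62.6,5.9,3.3,-0.464,1.582,0.499],
  [1,62.6,5.9,3.3,-0.464,1.582,0.499],
])

```text
time: 8.0
position: [0.4479, 0.3079, 0.2228]
tool_rot: [0.885, -0.068, 0.032, -0.46]
ft_force: [0.3, -0.3, 0.2]
grip_width: 0.0873
```

```bash
cat > pg.py <<'E'
from h import *
ax=np.array([.0862,.5671,.8192]);ax/=np.linalg.norm(ax)
head=np.array([.4385,.234,.1235]); sy=[.9887,-.150,0]
q=pose(sy,-ax)
g=head+.006*ax
plan((g+.12*ax,q),(g,q))
E
python3 pg.py; python3 - <<'E'
from h import *
a=robot.camera("top");b=robot.camera("side")
cv2.imwrite("pics/c_t.png",a[:,:,::-1]);cv2.imwrite("pics/c_s.png",b[:,:,::-1])
crop("top","pics/c_t1.png",80,160,200,270,6,a);crop("side","pics/c_s1.png",160,90,280,190,6,b);crop("top","pics/c_t2.png",295,110,405,230,5,a)
E
```

```text
t 8.0 pos [0.4479 0.3079 0.2228] q [ 0.61  0.67  1.39 -0.43  1.54  0.87] F [ 0.3 -0.3  0.2] w 0.0873
[0.18, -0.19, -0.4] [0.002, 0.004, -0.004] rows 0.1
[0.23, 11.81, -0.38] [0.002, 0.004, -0.004] rows 2.4
```

View pics/c_t1.png

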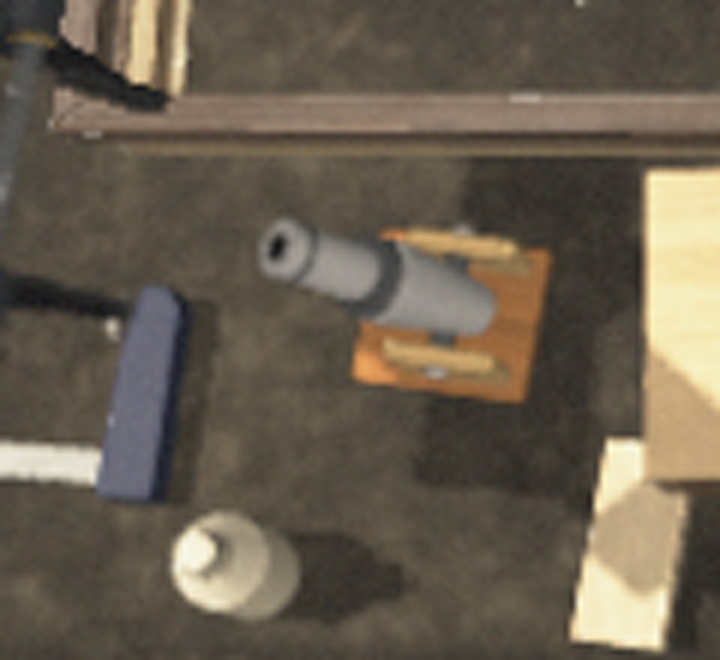

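View pics/c_s1.png

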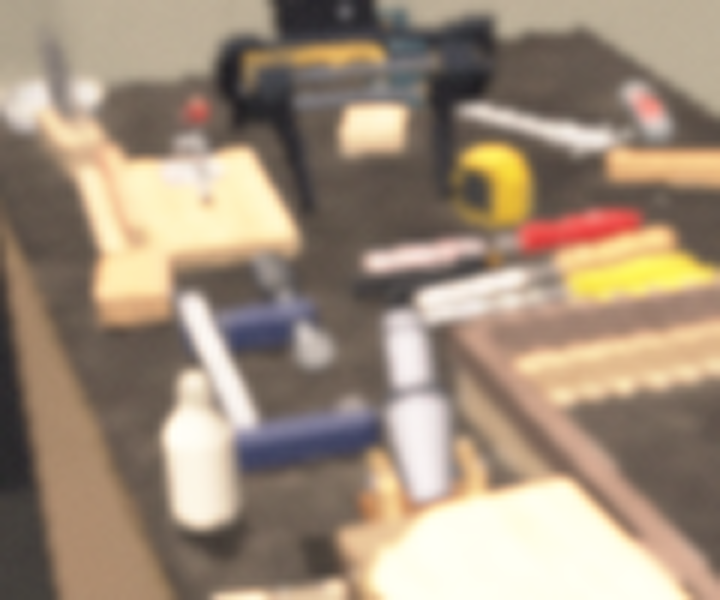

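View pics/c_t2.png

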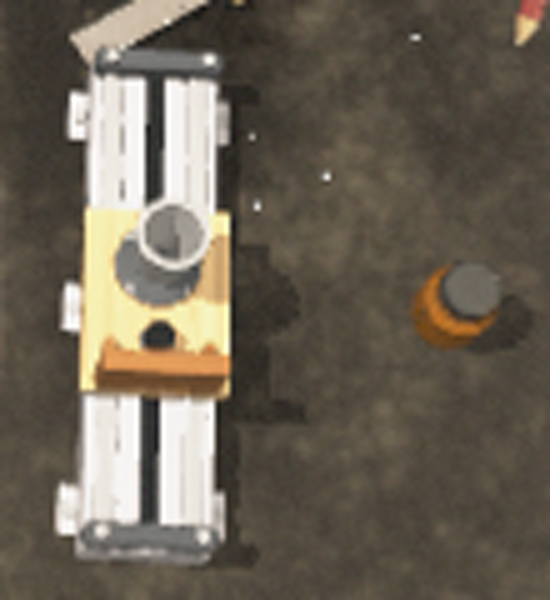

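```bash
python3 - <<'E'
from h import *
o=robot.get_obs();M=R.from_quat(o["tool_rot"]).as_matrix();p=o["position"]
for s in(-.0505,.0505):
    u=proj("side",p+M[:,1]*.025+M[:,0]*s)[0]; print("side tip crop",((u-[160,90]+.5)*6-.5).round())
# pot mouth: top crop5 (173.5,237)
T=lambda d,k,ox,oy:(np.array(d,float)+.5)/k-.5+[ox,oy]
m1=T((173.5,236.5),5,295,110);m2=T((322,162),4,255,170)
print(m1,m2)
print("top@.118",atz("top",m1,.118),"side@.118",atz("side",m2,.118))
m0=T((172,355),5,295,110);s0=T((288,98),6,265,200)
print("old",atz("top",m0,.118),atz("side",s0,.118))
# tool head end and base from top/side via triangulation
def tri(ut,us):
    return least_squares(lambda X:np.r_[proj("top",X)[0]-ut,proj("side",X)[0]-us],[.44,.23,.13])
for a,b in(((282,248),(401,317)),):
    r=tri(T(a,6,80,160),T(b,6,160,90));print("head top",r.x,r.fun)
ax=np.array([.0862,.5671,.8192])
print("pred head top",np.array([.4385,.234,.1235])+.021*ax)
E
```

```text
side tip crop [304. 210.]
side tip crop [451. 194.]
[329.3 156.9] [335.125 210.125]
top@.118 [ 0.55838502 -0.33286936  0.118     ] side@.118 [ 0.56230462 -0.33360138  0.118     ]
old [ 0.48691788 -0.3269081   0.118     ] [ 0.48789418 -0.32996051  0.118     ]
head top [0.44134395 0.24868672 0.13584635] [-0.00523427  0.02217201  0.03193698 -0.00714843]
pred head top [0.4403102 0.2459091 0.1407032]
```

Call:
carry_out([
  [1,0.2,4,-0.2,0,0,0],
  [1,0.2,8,-0.2,0,0,0],
  [1,0.2,11,-0.2,0,0,0],
  [1,0.2,11.8,-0.2,0,0,0],
  [1,0.2,11.8,-0.2,0,0,0],
  [1,0.2,11.8,-0.2,0,0,0],
])

```text
time: 8.7
position: [0.4413, 0.2368, 0.1315]
tool_rot: [0.884, -0.067, 0.035, -0.461]
ft_force: [0.3, 0.5, 0.1]
grip_width: 0.0868
```

```bash
python3 pg.py; python3 - <<'E'
from h import *
a=robot.camera("top");b=robot.camera("side")
crop("top","pics/d_t1.png",80,160,200,270,6,a);crop("side","pics/d_s1.png",160,90,280,190,6,b)
E
```

```text
t 8.7 pos [0.4413 0.2368 0.1315] q [ 0.52  0.73  1.59 -0.49  1.27  0.93] F [0.3 0.5 0.1] w 0.0868
[-0.24, -11.77, 0.22] [-0.002, 0.0, -0.0] rows 2.4
[-0.23, 0.23, 0.2] [-0.002, 0.0, -0.0] rows 2.4
```

View pics/d_t1.png

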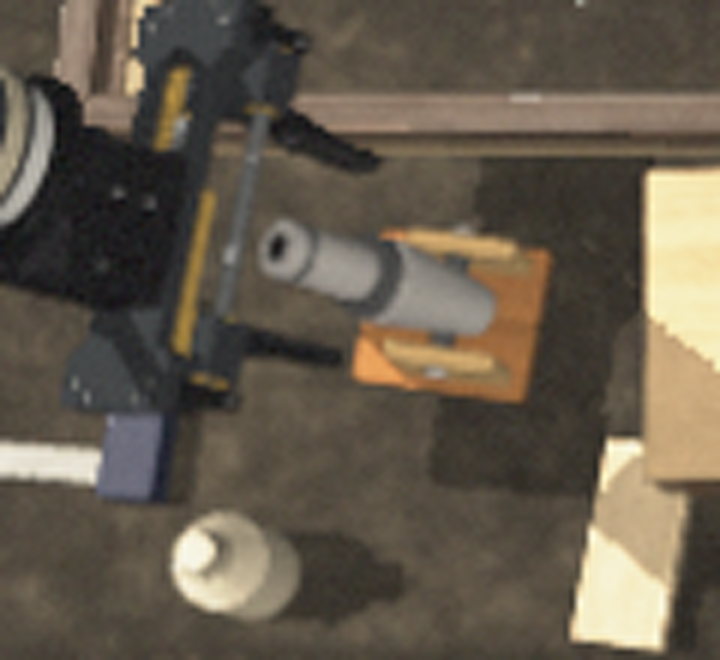

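View pics/d_s1.png

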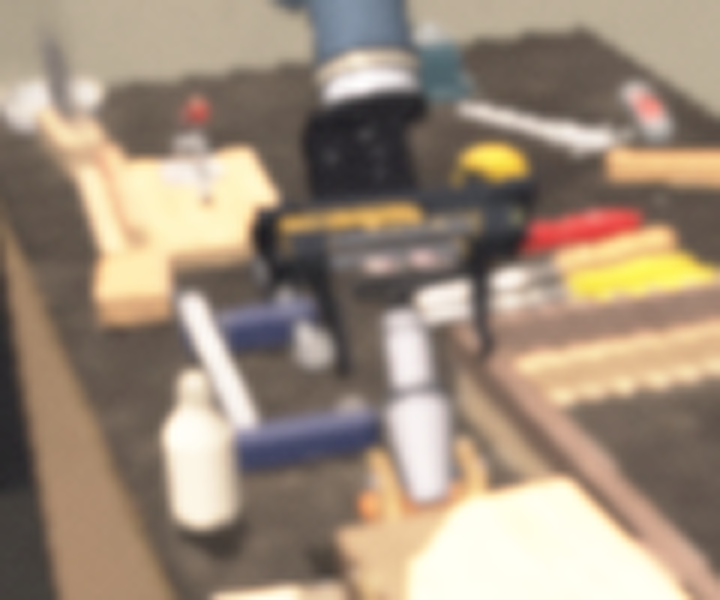

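Call:
carry_out([
  [1,-0.3,0.2,0.1,0,0,0],
  [0.5,-0.3,0.2,0.1,0,0,0],
  [0,-0.3,0.2,0.1,0,0,0],
  [0,-0.3,0.2,0.1,0,0,0],
  [0,-0.3,0.2,0.1,0,0,0],
  [0,-0.3,0.2,0.1,0,0,0],
], force=8)

```text
time: 9.4
position: [0.4376, 0.2365, 0.1288]
tool_rot: [0.884, -0.067, 0.034, -0.461]
ft_force: [0.2, -0.2, -0.4]
grip_width: 0.0553
```

```bash
python3 pg.py
```

```text
t 9.4 pos [0.4376 0.2365 0.1288] q [ 0.52  0.73  1.6  -0.49  1.26  0.93] F [ 0.2 -0.2 -0.4] w 0.0553
[0.12, -12.03, 0.12] [-0.001, 0.001, -0.001] rows 2.4
[0.13, -0.03, 0.11] [-0.001, 0.001, -0.001] rows 2.4
```

Call:
carry_out([
  [0,0,0,0,0,0,0],
  [0,0,0,0,0,0,0],
  [0,0,0,0,0,0,0],
  [0,0,0,0,0,0,0],
])

```text
time: 9.8
position: [0.438, 0.2364, 0.1288]
tool_rot: [0.884, -0.067, 0.034, -0.461]
ft_force: [2.2, -0.4, 0.3]
grip_width: 0.0277
```

```bash
python3 pg.py
```

```text
t 9.8 pos [0.438  0.2364 0.1288] q [ 0.52  0.73  1.6  -0.49  1.26  0.93] F [ 2.2 -0.4  0.3] w 0.0277
[0.08, -12.03, 0.13] [-0.001, 0.001, -0.0] rows 2.4
[0.08, -0.03, 0.12] [-0.001, 0.001, -0.0] rows 2.4
```

Call:
carry_out([
  [0,0,0,0,0,0,0],
  [0,0,0,0,0,0,0],
  [0,0,-0.5,0,0,0,0],
  [0,0,-1,0,0,0,0],
  [0,0,-2,0,0,0,0],
  [0,0,-4,0,0,0,0],
  [0,0,-6,0,0,0,0],
  [0,0,-8.5,0,0,0,0],
  [0,0,-11,0,0,0,0],
  [0,0,-11,0,0,0,0],
  [0,0,-11,0,0,0,0],
], force=45)

```text
time: 10.9
position: [0.4464, 0.2991, 0.2188]
tool_rot: [0.884, -0.067, 0.034, -0.461]
ft_force: [-0.2, -1.0, -3.4]
grip_width: 0.0271
```

```bash
python3 pg.py; python3 - <<'E'
from h import *
a=robot.camera("top");b=robot.camera("side")
crop("top","pics/e_t1.png",80,160,200,270,6,a);crop("side","pics/e_s1.png",160,90,280,190,6,b)
q=pose([.9887,-.150,0],[0,0,-1])
plan(([.44,.25,.36],q),([.57,-.1,.36],q),([.5595,-.333,.30],q))
E
```

```text
t 10.9 pos [0.4464 0.2991 0.2188] q [ 0.6   0.66  1.42 -0.43  1.51  0.88] F [-0.2 -1.  -3.4] w 0.0271
[0.2, -1.03, 0.1] [-0.002, 0.002, -0.001] rows 0.2
[0.21, 10.97, 0.07] [-0.002, 0.002, -0.001] rows 2.4
t 11.0 pos [0.4458 0.298  0.2178] q [ 0.6   0.66  1.42 -0.43  1.51  0.88] F [-0.2 -0.1 -4.4] w 0.0272
[0.08, -8.87, -12.12] [0.611, 0.001, -0.004] rows 4.1
[18.19, 9.81, -38.9] [0.611, 0.001, -0.004] rows 7.5
[20.68, 28.03, -54.45] [0.611, 0.001, -0.004] rows 4.8
```

View pics/e_t1.png

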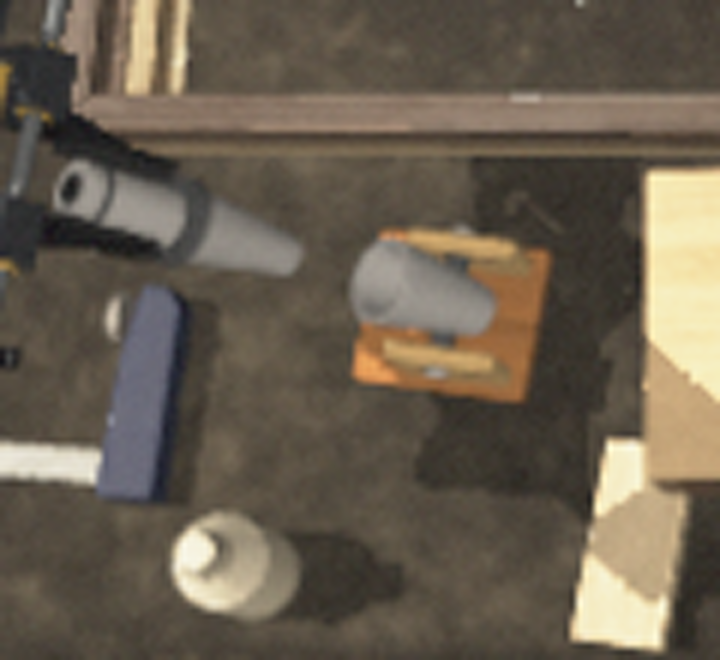

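View pics/e_s1.png

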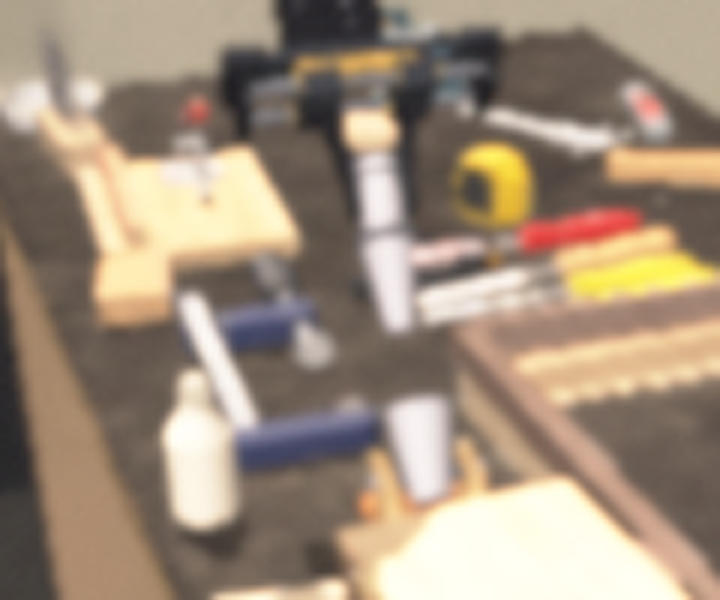

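Call:
carry_out([
  [0,0.1,-8.9,-12.1,0.611,0,-0.004],
  [0,0.1,-8.9,-12.1,0.611,0,-0.004],
  [0,0.1,-8.9,-12.1,0.611,0,-0.004],
  [0,0.1,-8.9,-12.1,0.611,0,-0.004],
  [0,0.1,-8.9,-12.1,0.611,0,-0.004],
  [0,18.2,9.8,-38.9,0.611,0,-0.004],
  [0,18.2,9.8,-38.9,0.611,0,-0.004],
  [0,18.2,9.8,-38.9,0.611,0,-0.004],
  [0,18.2,9.8,-38.9,0.611,0,-0.004],
  [0,18.2,9.8,-38.9,0.611,0,-0.004],
  [0,18.2,9.8,-38.9,0.611,0,-0.004],
  [0,18.2,9.8,-38.9,0.611,0,-0.004],
  [0,18.2,9.8,-38.9,0.611,0,-0.004],
  [0,20.7,28.0,-54.5,0.611,0,-0.004],
  [0,20.7,28.0,-54.5,0.611,0,-0.004],
  [0,20.7,28.0,-54.5,0.611,0,-0.004],
  [0,20.7,28.0,-54.5,0.611,0,-0.004],
  [0,20.7,28.0,-54.5,0.611,0,-0.004],
  [0,20.7,28.0,-54.5,0.611,0,-0.004],
  [0,20.7,28.0,-54.5,0.611,0,-0.004],
])

```text
time: 13.0
position: [0.5593, -0.3319, 0.2966]
tool_rot: [-0.703, 0.056, -0.051, 0.707]
ft_force: [-0.9, 1.1, -3.2]
grip_width: 0.0268
```

```bash
cat > pp.py <<'E'
from h import *
q=pose([.9887,-.150,0],[0,0,-1])
m=np.array([.5595,-.333])
plan((np.r_[m,.25],q),(np.r_[m,.164],q))
E
python3 pp.py; python3 look.py f
```

```text
t 13.0 pos [ 0.5593 -0.3319  0.2966] q [-0.71  0.52  1.3   0.    1.33 -0.56] F [-0.9  1.1 -3.2] w 0.0268
[0.07, 4.66, -0.14] [-0.006, -0.0, -0.007] rows 0.9
[0.13, 13.26, -0.19] [-0.006, -0.0, -0.007] rows 1.7
```

View pics/f_t.png

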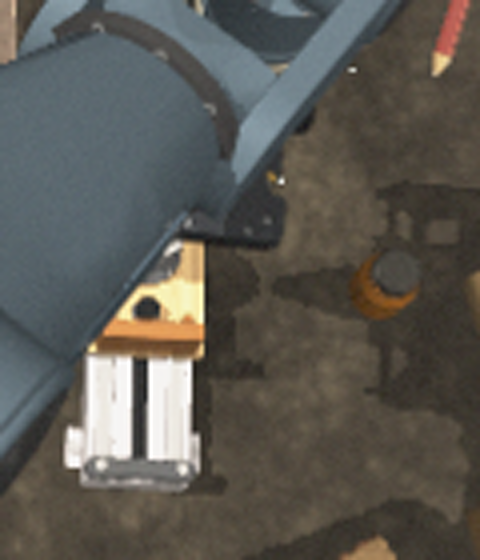

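View pics/f_s.png

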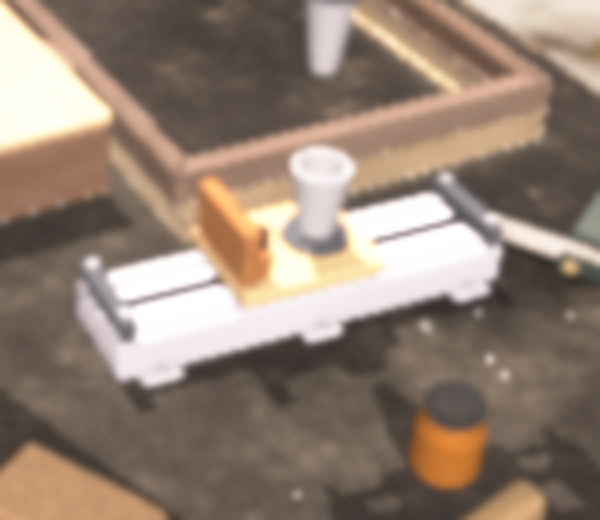

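Call:
carry_out([
  [0,0,3,-0.1,0,0,0],
  [0,0,6,-0.1,0,0,0],
  [0,0,6,-0.1,0,0,0],
  [0,0,6,-0.1,0,0,0],
])

```text
time: 13.5
position: [0.5611, -0.3319, 0.2411]
tool_rot: [-0.704, 0.052, -0.052, 0.706]
ft_force: [1.2, -0.6, -3.7]
grip_width: 0.0268
```

```bash
python3 pp.py; python3 - <<'E'
from h import *
b=robot.camera("side");crop("side","pics/g_s.png",295,150,375,220,9,b)
o=robot.get_obs();M=R.from_quat(o["tool_rot"]).as_matrix()
print("axis",M[:,1].round(4)); e=o["position"]+M[:,1]*.103
print(e, (proj("side",e)[0]-[295,150]+.5)*9-.5,(proj("side",np.r_[.5595,-.333,.118])[0]-[295,150]+.5)*9-.5)
E
```

```text
t 13.5 pos [ 0.5611 -0.3319  0.2411] q [-0.71  0.57  1.37  0.    1.2  -0.56] F [ 1.2 -0.6 -3.7] w 0.0268
[-0.14, -0.89, -0.13] [-0.002, 0.003, 0.001] rows 0.2
[-0.15, 7.71, -0.15] [-0.002, 0.003, 0.001] rows 1.7
axis [ 3.5e-03 -2.0e-04 -1.0e+00]
[ 0.56221655 -0.33287448  0.13942465] [369.81171334 487.83841866] [356.84467179 546.33203365]
```

View pics/g_s.png

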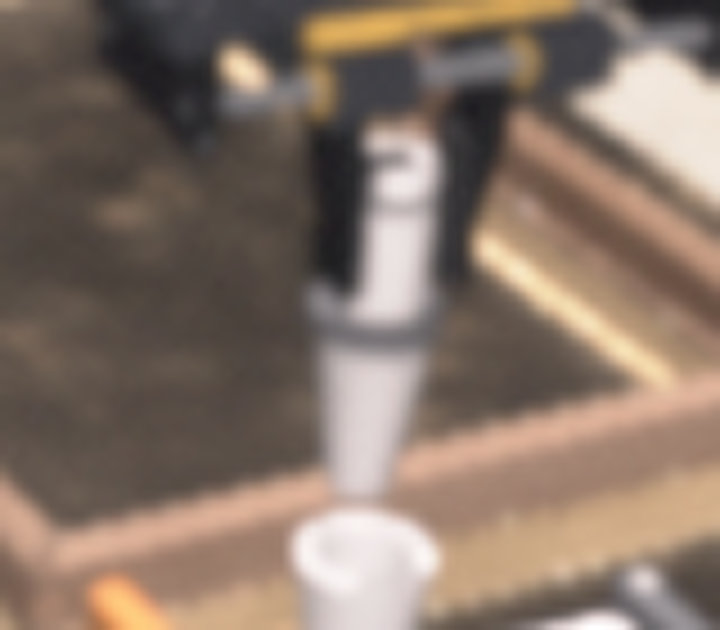

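```bash
python3 - <<'E'
from h import *
o=robot.get_obs();M=R.from_quat(o["tool_rot"]).as_matrix()
f=lambda X:((proj("side",X)[0]-[295,150]+.5)*9-.5).round(1)
def circ(c,r): 
    th=np.linspace(0,2*np.pi,72);return [c+r*(np.cos(t)*M[:,0]+np.sin(t)*M[:,2]) for t in th]
c=cv2.imread("pics/g_s.png")
for d,r in((0,.0095),(.06,.021),(.068,.021),(.118,.014)):
    X=o["position"]+M[:,1]*(.103-d);print(d,f(X))
    q=(proj("side",circ(X,r))-[295,150]+.5)*9-.5
    cv2.polylines(c,[q.astype(int)],True,(0,0,255),1)
for m,col in(((.5595,-.333),(0,255,0)),):
    q=(proj("side",[(m[0]+.0225*np.cos(t),m[1]+.0225*np.sin(t),.118) for t in np.linspace(0,6.3,60)])-[295,150]+.5)*9-.5
    cv2.polylines(c,[q.astype(int)],True,col,1)
cv2.imwrite("pics/g_ov.png",c)
X=o["position"]+M[:,1]*.103
for d in np.eye(3)*.005: print("5mm",f(X+d)-f(X))
E
```

```text
0 [369.8 487.8]
0.06 [387.1 323.8]
0.068 [389.5 301.1]
0.118 [404.5 155.3]
5mm [12.9 -3.7]
5mm [-9.  -7.5]
5mm [  1.5 -13.3]
```

View pics/g_ov.png

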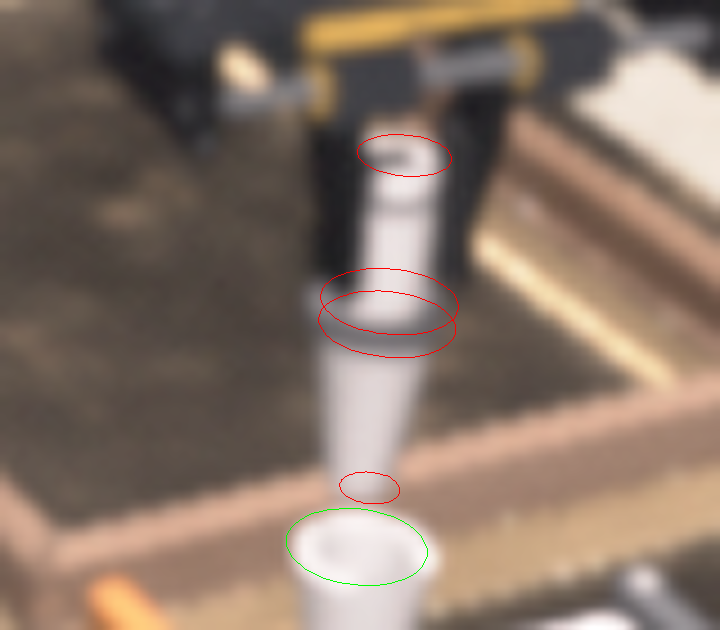

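Call:
carry_out([
  [0,0.2,0,-0.1,0,0,0],
  [0,0.2,1.5,-0.1,0,0,0],
  [0,0.2,3,-0.1,0,0,0],
  [0,0.2,4,-0.1,0,0,0],
  [0,0.2,4,-0.1,0,0,0],
])

```text
time: 14.05
position: [0.5623, -0.3352, 0.2007]
tool_rot: [-0.705, 0.052, -0.053, 0.705]
ft_force: [-1.9, -1.3, -5.3]
grip_width: 0.027
```

```bash
python3 pp.py; python3 - <<'E'
from h import *
b=robot.camera("side");crop("side","pics/h_s.png",295,150,375,220,9,b)
E
```

```text
t 14.05 pos [ 0.5623 -0.3352  0.2007] q [-0.71  0.62  1.4   0.    1.12 -0.56] F [-1.9 -1.3 -5.3] w 0.027
[-0.3, -4.93, 0.18] [-0.0, 0.001, 0.001] rows 1.0
[-0.31, 3.67, 0.18] [-0.0, 0.001, 0.001] rows 1.7
```

View pics/h_s.png

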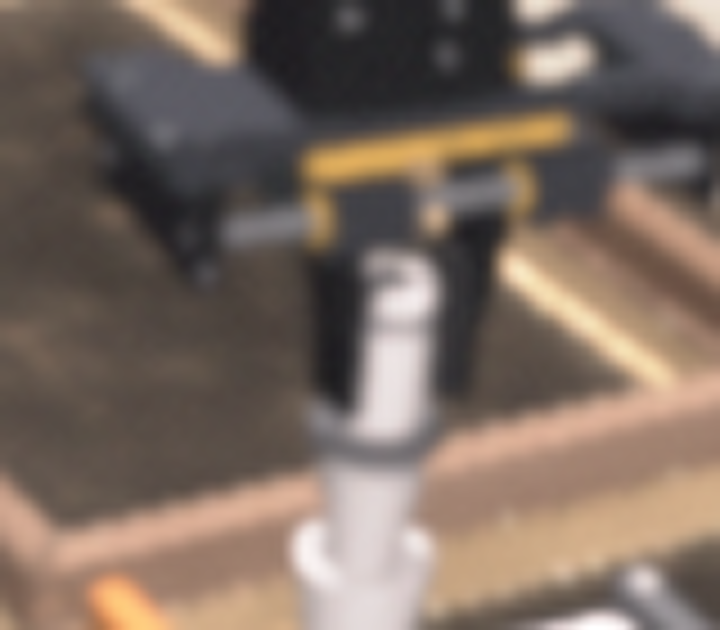

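Call:
carry_out([
  [0,-0.1,0.8,0.1,0,0,0],
  [0,-0.1,1.5,0.1,0,0,0],
  [0,-0.1,1.5,0.1,0,0,0],
])

```text
time: 14.4
position: [0.5616, -0.3353, 0.186]
tool_rot: [0.706, -0.052, 0.053, -0.704]
ft_force: [-2.6, -4.6, -5.0]
grip_width: 0.0275
```

```bash
python3 pp.py
```

```text
t 14.4 pos [ 0.5616 -0.3353  0.186 ] q [-0.71  0.63  1.41 -0.    1.09 -0.56] F [-2.6 -4.6 -5. ] w 0.0275
[-0.23, -6.4, 0.19] [0.002, 0.002, 0.002] rows 1.3
[-0.25, 2.2, 0.21] [0.002, 0.002, 0.002] rows 1.7
```

Call:
carry_out([
  [0,0,0.5,0,0,0,0],
  [0,0,1.0,0,0,0,0],
  [0,0,1.0,0,0,0,0],
])

```text
time: 14.7
position: [0.5613, -0.3373, 0.1771]
tool_rot: [0.707, -0.052, 0.053, -0.703]
ft_force: [-5.4, -8.1, -3.2]
grip_width: 0.0271
```

```bash
python3 pp.py
```

```text
t 14.7 pos [ 0.5613 -0.3373  0.1771] q [-0.71  0.64  1.42 -0.    1.07 -0.56] F [-5.4 -8.1 -3.2] w 0.0271
[-0.22, -7.29, 0.35] [0.006, 0.002, 0.003] rows 1.5
[-0.24, 1.31, 0.41] [0.006, 0.002, 0.003] rows 1.7
```

Call:
carry_out([
  [0,-0.15,0,-0.25,0,0,0],
  [0,-0.2,0.3,-0.3,0,0,0],
  [0,-0.2,0.3,-0.3,0,0,0],
])

```text
time: 15.0
position: [0.5602, -0.3381, 0.1738]
tool_rot: [0.706, -0.051, 0.055, -0.704]
ft_force: [-2.5, -5.9, -1.8]
grip_width: 0.027
```

```bash
python3 pp.py;python3 - <<'E'
from h import *
b=robot.camera("side");crop("side","pics/i_s.png",255,150,375,240,6,b)
E
```

```text
t 15.0 pos [ 0.5602 -0.3381  0.1738] q [-0.71  0.65  1.43  0.    1.06 -0.56] F [-2.5 -5.9 -1.8] w 0.027
[-0.11, -7.62, 0.48] [0.002, 0.001, 0.005] rows 1.5
[-0.15, 0.98, 0.5] [0.002, 0.001, 0.005] rows 1.7
```

View pics/i_s.png

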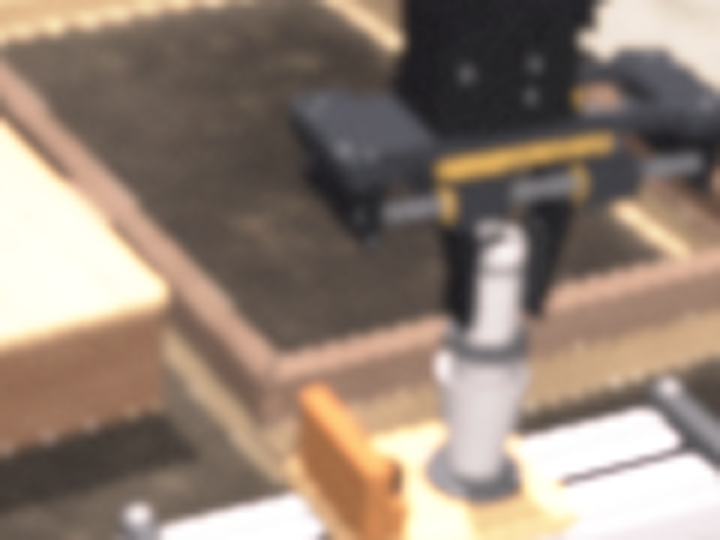

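Call:
carry_out([
  [0,-0.15,0,-0.3,0,0,0],
  [0,-0.15,0.3,-0.3,0,0,0],
  [0,-0.15,0.5,-0.3,0,0,0],
  [0,-0.15,0.5,-0.3,0,0,0],
])

```text
time: 15.45
position: [0.559, -0.3394, 0.1682]
tool_rot: [0.705, -0.051, 0.055, -0.705]
ft_force: [3.3, -3.9, -3.2]
grip_width: 0.0268
```

```bash
python3 pp.py
```

```text
t 15.45 pos [ 0.559  -0.3394  0.1682] q [-0.72  0.65  1.43  0.    1.05 -0.57] F [ 3.3 -3.9 -3.2] w 0.0268
[-0.0, -8.18, 0.64] [-0.0, 0.001, 0.005] rows 1.6
[-0.05, 0.42, 0.64] [-0.0, 0.001, 0.005] rows 1.7
```

Call:
carry_out([
  [0,0.1,0.2,-0.15,0,0,0],
  [0,0.1,0.4,-0.2,0,0,0],
  [0,0.1,0.4,-0.2,0,0,0],
])

```text
time: 15.75
position: [0.5593, -0.3405, 0.1655]
tool_rot: [-0.704, 0.051, -0.054, 0.706]
ft_force: [3.0, 0.4, 5.2]
grip_width: 0.0272
```

```bash
python3 pp.py;python3 - <<'E'
from h import *
b=robot.camera("side");crop("side","pics/j_s.png",255,150,375,240,6,b)
E
```

```text
t 15.75 pos [ 0.5593 -0.3405  0.1655] q [-0.72  0.66  1.43  0.01  1.05 -0.57] F [3.  0.4 5.2] w 0.0272
[-0.06, -8.45, 0.76] [-0.003, 0.001, 0.004] rows 1.7
[-0.09, 0.15, 0.74] [-0.003, 0.001, 0.004] rows 1.7
```

View pics/j_s.png

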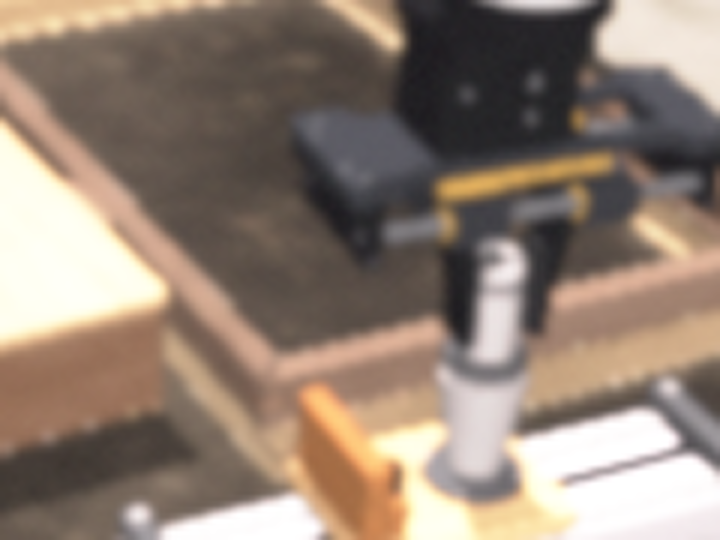

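Call:
carry_out([
  [0,0.1,0.15,0,0,0,0],
  [0,0.1,0.3,0,0,0,0],
  [0,0.1,0.3,0,0,0,0],
], force=15)

```text
time: 16.1
position: [0.5596, -0.3408, 0.1651]
tool_rot: [-0.705, 0.051, -0.054, 0.706]
ft_force: [-2.3, 2.6, 17.9]
grip_width: 0.0276
```

```bash
python3 pp.py
```

```text
t 16.1 pos [ 0.5596 -0.3408  0.1651] q [-0.72  0.66  1.43  0.    1.05 -0.57] F [-2.3  2.6 17.9] w 0.0276
[-0.1, -8.49, 0.78] [-0.001, 0.002, 0.003] rows 1.7
[-0.13, 0.11, 0.77] [-0.001, 0.002, 0.003] rows 1.7
```

Call:
carry_out([
  [0,0,-0.15,0,0,0,0],
  [0.7,0,-0.2,0,0,0,0],
  [0.7,0,-0.2,0,0,0,0],
  [0.7,0,-0.2,0,0,0,0],
  [0.7,0,-0.2,0,0,0,0],
  [0.7,0,-0.2,0,0,0,0],
])

```text
time: 16.7
position: [0.559, -0.341, 0.1624]
tool_rot: [-0.704, 0.052, -0.053, 0.706]
ft_force: [-0.6, -0.3, -0.0]
grip_width: 0.0573
```

```bash
python3 pp.py;python3 - <<'E'
from h import *
b=robot.camera("side");crop("side","pics/k_s.png",255,150,375,240,6,b)
E
```

```text
t 16.7 pos [ 0.559  -0.341   0.1624] q [-0.72  0.66  1.43  0.    1.05 -0.57] F [-0.6 -0.3 -0. ] w 0.0573
[-0.07, -8.76, 0.81] [-0.002, 0.001, 0.001] rows 1.8
[-0.07, -0.16, 0.79] [-0.002, 0.001, 0.001] rows 1.7
```

View pics/k_s.png

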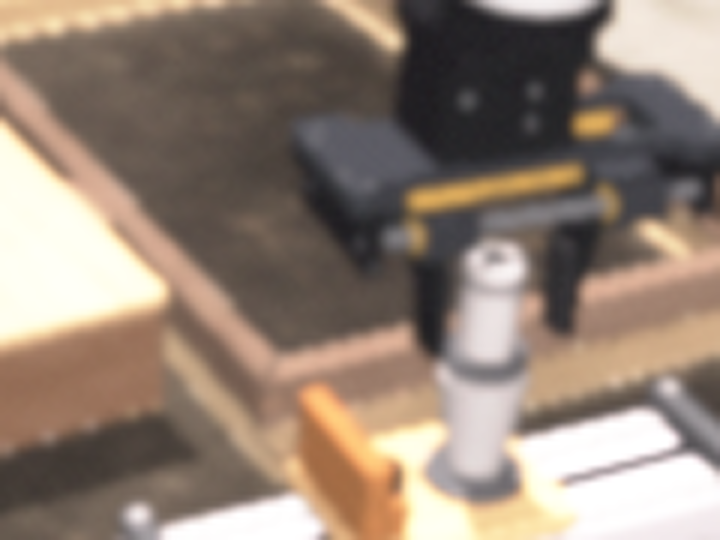

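Call:
carry_out([
  [0.8,0,-2,0,0,0,0],
  [0.8,0,-6,0,0,0,0],
  [0.8,0,-11,0,0,0,0],
  [0.8,0,-16,0,0,0,0],
  [0.8,0,-16,5,0,0,0],
  [0.8,0,-16,10,0,0,0],
  [0.8,0,-16,15,0,0,0],
  [0.8,0,-16,20,0,0,0],
  [0.8,0,-16,25,0,0,0],
  [0.8,0,-16,30,0,0,0],
  [0.8,0,-16,35,0,0,0],
  [0.8,0,-16,40,0,0,0],
  [0.8,0,-16,40,0,0,0],
  [0.8,0,-16,40,0,0,0],
])

```text
time: 18.15
position: [0.6182, 0.0555, 0.3233]
tool_rot: [-0.705, 0.051, -0.052, 0.705]
ft_force: [-0.6, -0.1, 0.0]
grip_width: 0.0694
```

```bash
python3 st.py; python3 - <<'E'
from h import *
a=robot.camera("top");b=robot.camera("side")
crop("top","pics/l_t.png",295,110,405,230,5,a);crop("side","pics/l_s.png",275,170,375,240,8,b)
cv2.imwrite("pics/l_tf.png",a[:,:,::-1])
E
```

```text
t 18.15 pos [0.6182 0.0555 0.3233] railx 0.1204 F [-0.62 -0.08  0.04] Frail -0.61 w 0.0694
```

View pics/l_t.png

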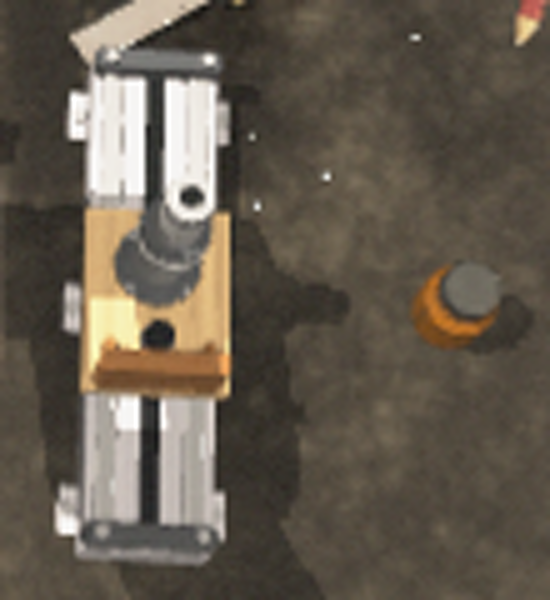

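View pics/l_s.png

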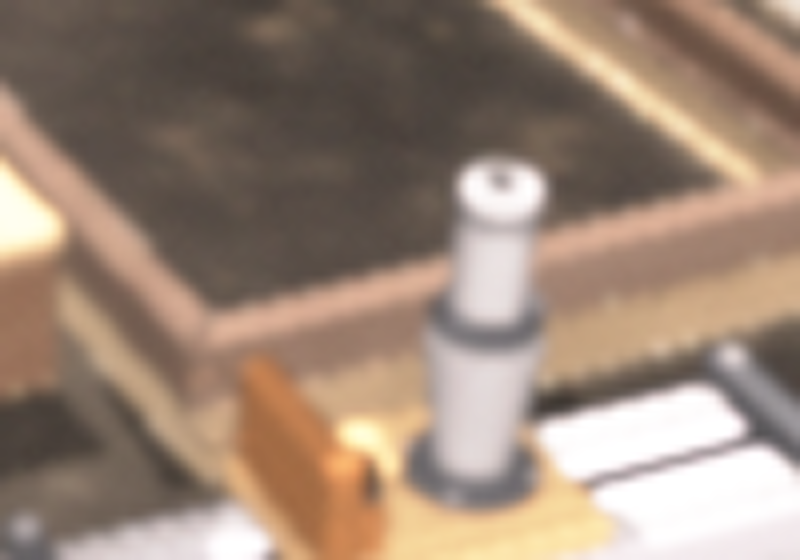

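```bash
python3 - <<'E'
from h import *
T=lambda d,k,ox,oy:(np.array(d,float)+.5)/k-.5+[ox,oy]
t=T((191,197),5,295,110);s=T((503,187),8,275,170)
print("top",atz("top",t,.179),"side",atz("side",s,.179))
r=least_squares(lambda X:np.r_[proj("top",X)[0]-t,proj("side",X)[0]-s],[.56,-.33,.18]);print(r.x,r.fun)
E
```

```text
top [ 0.56098342 -0.33302961  0.179     ] side [ 0.55993768 -0.33843879  0.179     ]
[ 0.56276741 -0.33396023  0.17564038] [ 0.08372105 -0.20932921 -0.21474684  0.07585565]
```

View pics/l_tf.png

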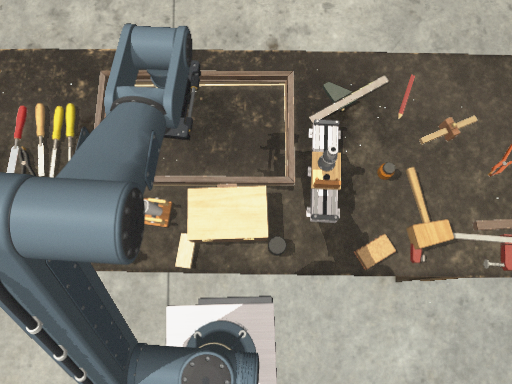

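```bash
python3 - <<'E'
from h import *
th=np.linspace(0,2*np.pi,60)
outs=[]
for n,f,m,(x0,y0,k) in(("side","l_s",(.5623,-.3336),(275,170,8)),("top","l_t",(.5584,-.3329),(295,110,5))):
    c=cv2.imread(f"pics/{f}.png")
    for z,r,col in((.118,.0225,(0,255,0)),(.121,.021,(0,0,255)),(.129,.021,(0,0,255)),(.129,.014,(255,0,0)),(.179,.014,(255,0,0)),(.054,.0225,(0,255,0))):
        q=(proj(n,[(m[0]+r*np.cos(t),m[1]+r*np.sin(t),z) for t in th])-[x0,y0]+.5)*k-.5
        cv2.polylines(c,[q.astype(int)],True,col,1,cv2.LINE_AA)
    outs.append(c[60:420,330:650] if n=="side" else cv2.resize(c[140:340,60:260],None,fx=1.8,fy=1.8))
cv2.imwrite("pics/m.png",np.hstack(outs))
E
```

```text
(no output)
```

View pics/m.png

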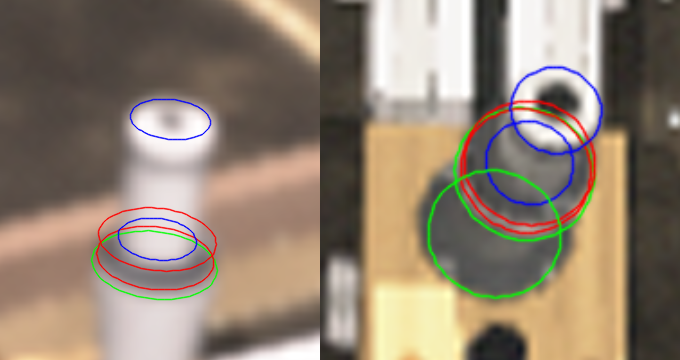

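```bash
python3 -c "
from rig import robot
print(robot.hand_in()); print(robot.get_obs()['time'])"
```

```text
the job is handed in; nothing more can be done
None
the job is handed in; nothing more can be done
```

The sled is at the next station and the tool stands in its pot. I handed the job in at about 18 s with the arm clear of everything. No verdict was reported.

- **Sled:** I pushed it with the closed fingers until the push force fell to zero as the pin drew it ahead. It has travelled about 72 mm (71.5 mm from the top camera, 74.5 mm from the side one). It looked unmoved in the top picture after the tool went in. I judged the latch from that force drop and the unmoved sled. I did not measure the pin's lift.
- **Tool:** I pulled it out along its tilted axis, turned it upright, and lowered it, easing sideways to follow the contact forces. I pressed it home until it stopped firmly at about 20 N, then let go.
- **Last checks:** Against a model of the tool fully home, the head matched to about 0.6 pixel (about 2 mm) in both pictures. The cameras' lateral estimates of the head differed by up to about 5 mm, in opposite senses. I take it as upright within about 2°, but that is an estimate.
- **Bystanders:** The amber jar is where it started. The glue bottle was in place when I last saw it, with the tool just out of the stand. The arm hid it in the final top picture, and I did not check it after that.

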